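# Draw down a hot furnace flap with the furnace hook

### The job

The bench furnace is hot: take the furnace hook from its rest, pass its point through the eye on top of the flap and draw the flap slowly and gently down until it lies fully open on its stop, hook in the eye all the way. Touch the furnace with nothing but the hook and never strain the eye (a 1.5 kg pull is the most it takes). Then unhook, lay the hook back in its rest as it lay and let go of it only there; leave everything else on the bench where it is.

Things in the scene. Friction and masses are not known exactly. Their poses are not given: they have to be found in the camera images.
- furnace: White bench furnace 360 wide, 360 deep, 400 high, fixed. Origin: on the bench under the middle of its front face; z up, x from front to back (front face at x = 0), y along its front, to the left of one who looks along x. Grey flap on the front, 240 wide (y from -120 to 120), 36 thick, reaching from 5 to 190 above its hinge.
- hinge (a point): Middle of the flap's hinge axis, 19 in front of the furnace's front face (x = -19) and 95 above the bench; the axis is the furnace's y. A brake hinge: the flap stays where it is left and takes about 1 N m to move (some 5 N at the eye when upright, less later as its weight of about 0.7 kg helps). The eye's centre is 19 in front of the furnace's front face.
- flap (a joint): Flap angle, rad: 0 = shut, upright; grows as its top comes forward (to the furnace's -x) and down; 1.571 = fully open, level, on its rigid stop.
- eye_mid (a point): Point of the flap 224 from the hinge axis (straight above it when shut), mid width; moves with the flap, z away from the hinge, y along its axis. The steel eye, a ring (bore 12, outside 24, bar 6, hole along y) on the flap's top edge, was clamped on its slotted strap with its centre anywhere up to 16 above or below this point, along z only. That is not measured: see or feel it.
- hook: Furnace hook, 0.22 kg. Origin: on the rod's axis at the place to grip. x along the rod to the hook end, z up as it lies. Wooden handle, 20 wide (y), 26 high (z), from x = -75 to 55; then a steel rod 8 in diameter to the bend at x = 190, where it turns to -y; the point is at x = 184, y = -42, so it leans back a little to the handle. All in one plane, which lies level in the rest.
- hook_tip (a point): Centre of the hook's round point (8 in diameter), on hook x = 184, y = -42, z = 0.
- hook_bend (a point): Middle of the bar at the hook's bend, on hook x = 190, y = 0, z = 0.
- rest: Steel rest of the hook, fixed: base 260 x 50 x 8 with two open-topped forks: one (33 clear at the seat, at x = -62) under the butt of the handle, one (24 clear, at x = 140) under the rod. Fork tops 63 above the bench at most. Origin: on the bench, under the hook's grip place; x runs as the hook's x when it lies in the rest.
- rest_seat (a point): Where the hook's origin lies when it is in the rest: 53 above the bench, straight above the rest's origin; axes as the rest's.
- slab: Fixed refractory slab 130 x 200 x 22 with three crucibles on it. Origin: centre of its underside.
- crucible0: Bystander: white crucible, not to be disturbed. Origin: centre of its underside.
- crucible1: Bystander: white crucible, not to be disturbed. Origin: centre of its underside.
- crucible2: Bystander: white crucible, not to be disturbed. Origin: centre of its underside.
- tongs: Bystander: tongs, not to be disturbed. Origin: centre of its underside.
- jar: Bystander: amber jar, not to be disturbed. Origin: centre of its underside.
- jar_tall: Bystander: white jar, not to be disturbed. Origin: centre of its underside.
- spatula: Bystander: spatula, not to be disturbed. Origin: centre of its underside.

How it is judged:
By the outcome, as a careful person would: the job done as asked, in the order asked, and still so for the second after the job is handed in, with the robot touching nothing.
It also fails if it takes over 72 s, if anything falls off the work surface, if the arm or the gripper's body presses on something with over 40 N, if the wrist force passes 120 N, or if a joint passes its speed limit or range.

### The arm

A 7-joint arm with a two-finger parallel gripper is mounted at the origin on the work surface. World frame = base frame: x ahead of the robot, y to its left, z up, the work surface at z = 0. Lengths are in m, angles in rad, forces in N, time in s.
With the tool pointing down it reaches from about 0.4 to 0.75 m from the base axis. Payload 19.5 kg.
Tool frame: the origin (TCP) lies midway between the tips of the shut fingers; the grasp point (between the pads) lies 19 mm behind it; z points along the fingers, x is the direction in which the jaws open and shut, and the axes are right-handed (so a half turn about z gives the same grasp; the last joint's range is limited). The gripper opens to 85 mm and grips with 20 to 120 N. Pads are 22 mm wide; open, the fingers measure 114 mm over their backs; the gripper's body (76 mm by 85 mm) begins 54 mm behind the grasp point. The pads swing forward as they close: fully open they stand 13 mm farther back than shut.
Start: joints at [-1.3, 0.707, -0.028, 1.485, 0.022, 0.951, -0.075], TCP at [0.177, 0.547, 0.231] pointing down, gripper open.
Joint ranges: [-2.71, 2.71], [-0.32, 2.16], [-1.57, 1.52], [0, 2.45], [-1.46, 4.6], [0, 2.02], [-2.83, 2.83]. Speed limits (rad/s): [1.89, 1.89, 2.57, 2.57, 3.01, 3.01, 3.01].

### API

Orientations are given as a unit quaternion [w, x, y, z].
In Python, from cell import r gives the robot as it stands.
- The arm moves only by the tool jog_arm, never from a script. Its argument "deltas" is a list of rows, each a list of 6 numbers: the shift along the tool's x, y, z in m, then the turn, a rotation vector about the tool's x, y, z in degrees. A call has 1 to 20 rows; each row shifts and turns the pose as measured when the row begins, along the tool's axes as they then stand; what a row does not reach is not made up. A row lasts 1/12 s, in which the tool goes at most 41.7 mm and 7.16 degrees, less where a joint would pass 70% of its speed; a pose out of reach is approached as far as the arm can. A call with a gripper value outside its range is refused whole. "claw" is the opening, from 0 (shut) to 1 (fully open), set as the call begins (left out, the last holds). The fingers move at their own pace and stop on an object; the grip force is fixed at half the most. Time passes only in rows, so rows that do not move let the fingers close. It gives the time, the measured TCP pose, the force and the opening at its end, in the units of the state.
- r.observe(): the state, without advancing time (a new reading comes with each control period).
- r.snapshot(name): name is "scene" or "side" or "wrist"; returns a dict with "pixels" (420x560x3 uint8, red, green, blue), "fx", "fy", "cx", "cy" (pixels), "rvec" (rotation vector, rad) and "tvec" (3), from world to camera coordinates, as OpenCV has them; the wrist camera has in their place "T_tool_cam" (4x4, takes a point from camera to tool coordinates, whose origin is the TCP and whose axes are the tool frame's). Camera axes: x right, y down, z forward; pixel columns grow to the right and rows downward; lengths in m; the calibration is good to about 2 mm. A picture is of the moment at which its call begins: read the wrist's pose just before it. There is no depth.
- r.close_job(): hands the job in, once; it reports no verdict.
Trained networks look in a picture, given as the dict that the camera call returned (one of the last four; its "shot" number tells which), for a name from the list of things; names that differ only in an ending like _2 or _b are one class to them, and where a whole thing is asked for, a point or a joint stands for the part that bears it (a point fixed in the world has none). Each returns a list of dicts, best first, with "confidence" (0 to 1); they miss things now and then, are a little off and sometimes report something else, mostly with a low value. They report only what shows in the picture. A call takes as long as a camera call.
- r.regions_of(picture, query): "pixels" (420x560 bool, what is visible of it) and "extent" ([left, top, width, height] in pixels, round what is visible of it).
The state is a dict: "time": time; "qpos": joint angles; "qd": joint speeds; "effort": joint torques, N m; "tcp_pos": TCP position; "eef_rot": TCP orientation; "ft_force": force on the tool from outside, world axes, zero at the start; "ft_torque": the same for the moment, N m; "opening": opening from 0.0 (shut) to 1.0 (fully open).
Only numpy, scipy, OpenCV 4.12 (cv2) and the standard library are available. Lean on these libraries where they do the work, as an engineer would, in place of code of your own. Each camera call takes 0.05 s, during which the arm holds its last target.

## Working session

There is one attempt and no reset: what is moved stays moved. The work goes in short steps, Python scripts to look and compute and a tool call to move; the robot and the scene stay as the last step left them, time stands still between calls to the robot, and variables do not carry over. Pictures are saved under pics/ and viewed, and the job is handed in when it is done.

Besides the shell and the picture viewer there is one more tool, called after "Emit:" as name(argument=value, ...) on one line, values as JSON. jog_arm: Moves the arm, as the interface text tells. Its arguments: {"type":"object","properties":{"deltas":{"type":"array","items":{"type":"array","items":{"type":"number"}}},"claw":{"type":"number"}},"required":["deltas"]}

```bash
ls; mkdir -p pics
python3 - <<'E'
from cell import r
import cv2
print(r.observe())
for n in ["scene","side","wrist"]:
    s=r.snapshot(n); cv2.imwrite(f"pics/{n}0.png",s["pixels"][:,:,::-1])
    print(n,{k:v for k,v in s.items() if k!="pixels"})
E
```

```text
pics
{'time': 0.0, 'qpos': array([-1.29969889,  0.70706641, -0.02759006,  1.48497701,  0.02204913,
        0.95090133, -0.07552965]), 'qd': array([-0.00127296,  0.00064589,  0.0022427 ,  0.00053456,  0.00010728,
        0.001526  ,  0.00010253]), 'effort': array([-3.28459037e-04, -8.83215880e+01,  1.23451386e+00, -2.36184293e+01,
        1.69267523e-02,  6.00299943e-03,  2.96655185e-05]), 'tcp_pos': array([0.17688722, 0.54685144, 0.23085391]), 'eef_rot': array([ 3.44094955e-04,  8.08622895e-01,  5.88327068e-01, -3.96033922e-04]), 'ft_force': array([-0.03032734, -0.93520002,  0.22342186]), 'ft_torque': array([ 0.03563674,  0.03543874, -0.0314535 ]), 'opening': 0.998757803533118}
scene {'fx': 447.97886187720053, 'fy': 447.97886187720053, 'cx': 280.5874724945992, 'cy': 207.4888022558237, 'rvec': array([ 1.39183884,  2.10722166, -0.89561771]), 'tvec': array([ 0.26565373, -0.17142479,  1.63793665]), 'shot': 1}
side {'fx': 464.8542388861282, 'fy': 464.8542388861282, 'cx': 280.26488301669485, 'cy': 209.94975021687708, 'rvec': array([ 0.33552827, -2.82620521,  1.08469645]), 'tvec': array([0.53043886, 0.26101425, 1.3506423 ]), 'shot': 2}
wrist {'fx': 355.78844208363006, 'fy': 355.78844208363006, 'cx': 279.9870513877375, 'cy': 207.27023554865835, 'T_tool_cam': array([[ 9.99999721e-01,  4.10594484e-04,  6.23444576e-04,
         3.81508697e-04],
       [-5.61436905e-04,  9.64081725e-01,  2.65605182e-01,
        -6.61830644e-02],
       [-4.91995499e-04, -2.65605458e-01,  9.64081687e-01,
        -1.43211749e-01],
       [ 0.00000000e+00,  0.00000000e+00,  0.00000000e+00,
         1.00000000e+00]]), 'shot': 3}
```

View pics/scene0.png

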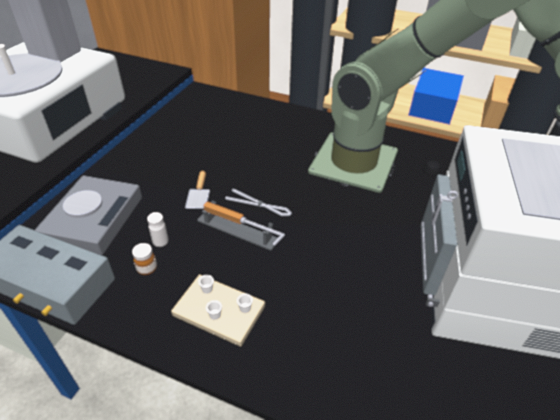

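View pics/side0.png

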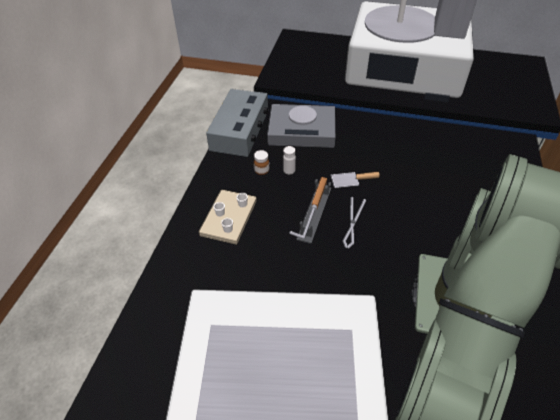

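View pics/wrist0.png

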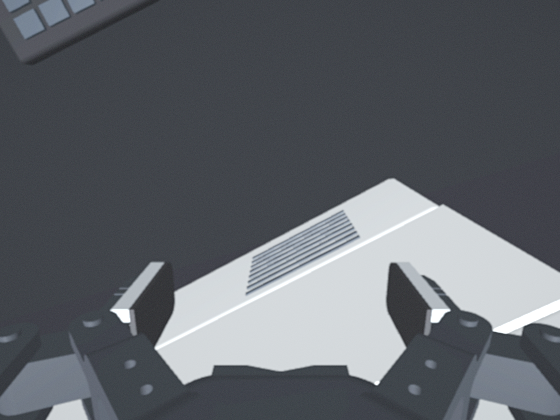

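```bash
cat > h.py <<'E'
from cell import r
import cv2, numpy as np
from scipy.spatial.transform import Rotation as R
def Rq(q): return R.from_quat([q[1],q[2],q[3],q[0]]).as_matrix()
def ext(s,o=None):
    """world->cam R,t"""
    if "rvec" in s: return cv2.Rodrigues(s["rvec"])[0], s["tvec"]
    T=np.eye(4);T[:3,:3]=Rq(o["eef_rot"]);T[:3,3]=o["tcp_pos"]
    M=np.linalg.inv(T@s["T_tool_cam"]); return M[:3,:3],M[:3,3]
def proj(s,P,o=None):
    Rm,t=ext(s,o); c=np.atleast_2d(P)@Rm.T+t
    return np.c_[s["fx"]*c[:,0]/c[:,2]+s["cx"], s["fy"]*c[:,1]/c[:,2]+s["cy"]]
def ray(s,uv,o=None):
    Rm,t=ext(s,o); d=Rm.T@np.array([(uv[0]-s["cx"])/s["fx"],(uv[1]-s["cy"])/s["fy"],1.]); return -Rm.T@t,d/np.linalg.norm(d)
def onz(s,uv,z,o=None):
    c,d=ray(s,uv,o); return c+d*(z-c[2])/d[2]
def tri(rays):
    A=np.zeros((3,3));b=np.zeros(3)
    for c,d in rays:
        Q=np.eye(3)-np.outer(d,d);A+=Q;b+=Q@c
    p=np.linalg.solve(A,b); return p,[np.linalg.norm((np.eye(3)-np.outer(d,d))@(p-c)) for c,d in rays]
def save(s,n,box=None,k=1):
    im=s["pixels"][:,:,::-1].copy()
    if box: l,t,w,h=box; im=im[t:t+h,l:l+w]
    if k!=1: im=cv2.resize(im,None,fx=k,fy=k,interpolation=cv2.INTER_CUBIC)
    cv2.imwrite("pics/"+n,im)
E
python3 - <<'E'
from h import *
import pickle
S={}
for n in ["scene","side"]:
    s=r.snapshot(n); S[n]=s
    print(n,"cam",-ext(s)[0].T@ext(s)[1])
    for q in ["furnace","flap","eye_mid","hook","rest","slab","crucible0","tongs","jar","jar_tall","spatula"]:
        L=r.regions_of(s,q)
        for a in L[:3]:
            m=a["pixels"]; ys,xs=np.nonzero(m)
            u=(xs.mean(),ys.mean()) if len(xs) else None
            print(q,round(a["confidence"],2),a["extent"],u and np.round(u,1),len(xs),u and np.round(onz(s,u,0.03),3))
        S[n+q]=L
pickle.dump(S,open("S.pkl","wb"))
save(S["scene"],"sc_f.png",[400,110,160,240],2.5)
save(S["scene"],"sc_h.png",[160,150,160,200],3)
save(S["side"],"si_h.png",[180,130,220,130],3.5)
E
```

```text
scene cam [1.32232212 0.23886375 0.98853586]
furnace 0.58 [421.0, 126.4, 139.0, 231.0] [495.8 242.3] 27679 [0.251 0.5   0.03 ]
flap 0.98 [417.9, 173.2, 39.3, 120.4] [437.7 234.5] 3073 [0.288 0.337 0.03 ]
eye_mid 0.68 [421.1, 173.0, 36.8, 120.0] [437.8 234.5] 3138 [0.288 0.337 0.03 ]
eye_mid 0.32 [134.7, 242.7, 21.7, 31.4] [143.9 259. ] 570 [ 0.715 -0.401  0.03 ]
hook 0.7 [200.7, 204.2, 83.6, 39.9] [236.6 217.9] 600 [ 0.466 -0.24   0.03 ]
hook 0.45 [237.6, 294.6, 16.3, 20.0] [244.5 303.2] 210 [ 0.735 -0.082  0.03 ]
rest 0.97 [199.3, 209.5, 76.4, 40.2] [239.3 230.5] 1022 [ 0.51  -0.209  0.03 ]
slab 0.94 [175.0, 280.8, 88.5, 66.5] [218.1 311.7] 2937 [ 0.784 -0.132  0.03 ]
crucible0 0.59 [238.1, 294.4, 14.5, 22.1] [244.5 302.3] 258 [ 0.733 -0.084  0.03 ]
crucible0 0.58 [203.5, 301.9, 16.5, 19.0] [213.9 309.9] 227 [ 0.784 -0.144  0.03 ]
crucible0 0.5 [199.0, 276.5, 14.7, 17.2] [206.1 283.9] 187 [ 0.721 -0.202  0.03 ]
tongs 0.8 [228.3, 189.3, 61.2, 28.4] [264.4 205.2] 313 [ 0.38  -0.186  0.03 ]
tongs 0.65 [417.8, 175.1, 39.8, 117.8] [437.7 234.4] 3077 [0.288 0.337 0.03 ]
jar 0.92 [133.6, 2
[... 840 characters left out ...]
.2, 57.1, 54.1] [227.7 217.9] 1477 [ 0.753 -0.12   0.03 ]
crucible0 0.57 [239.9, 194.3, 6.0, 16.1] [242.2 199.1] 122 [ 0.732 -0.213  0.03 ]
crucible0 0.18 [342.9, 198.3, 25.6, 46.1] [352.1 223.8] 192 [ 0.352 -0.188  0.03 ]
tongs 0.52 [345.3, 194.1, 20.9, 50.7] [352.9 222.8] 212 [ 0.35  -0.193  0.03 ]
jar 0.67 [255.0, 152.4, 12.1, 25.0] [261.3 160.8] 285 [ 0.72  -0.415  0.03 ]
jar 0.25 [290.9, 175.8, 36.6, 64.9] [313.2 205.6] 301 [ 0.49  -0.238  0.03 ]
jar_tall 0.79 [282.1, 148.2, 14.8, 26.8] [289.3 159.6] 304 [ 0.621 -0.446  0.03 ]
jar_tall 0.73 [297.9, 177.5, 33.4, 63.7] [314.  216.7] 641 [ 0.478 -0.19   0.03 ]
spatula 0.76 [330.4, 173.4, 46.8, 12.9] [349.3 178. ] 375 [ 0.391 -0.399  0.03 ]
```

View pics/sc_f.png

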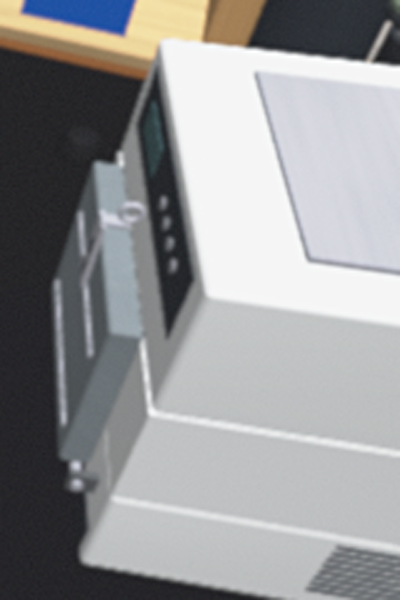

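View pics/sc_h.png

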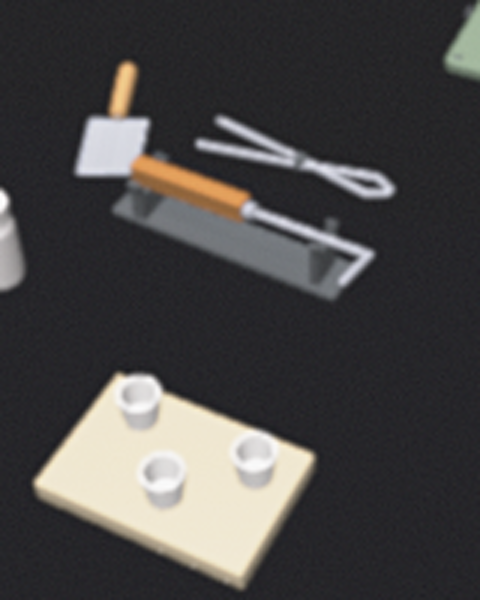

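View pics/si_h.png

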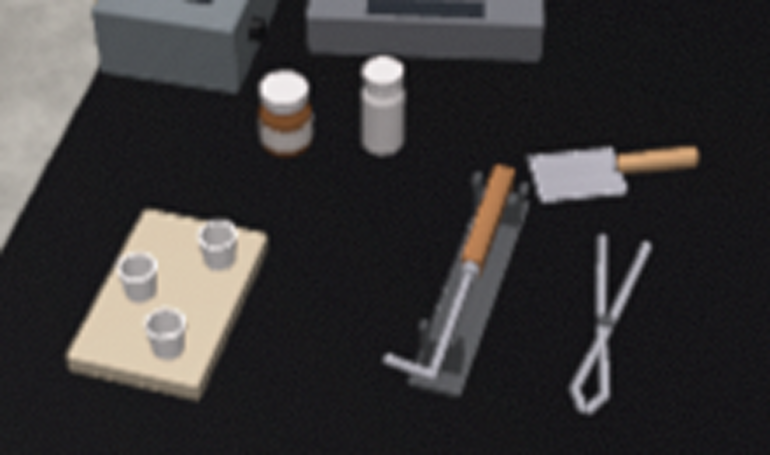

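Run:
```python
from h import *
import pickle
S=pickle.load(open("S.pkl","rb"))
for uv in [(192,292),(375,296)]: print("side",onz(S["side"],uv,0.4))
for uv in [(466,127),(482,227)]: print("scene",onz(S["scene"],uv,0.4))
print(onz(S["scene"],(434,335),0))
save(S["side"],"si_f.png",[160,270,260,150],3)
sc=S["scene"]
# eye ring center approx in scene
print("proj origin",proj(sc,[0,0,0.0]))
```

```text
side [0.62705743 0.37980026 0.4       ]
side [0.27766908 0.30586082 0.4       ]
scene [0.2924653  0.31008616 0.4       ]
scene [0.63411162 0.37279683 0.4       ]
[0.6140972  0.38248809 0.        ]
proj origin [[353.24428591 160.6037884 ]]
```

View pics/si_f.png

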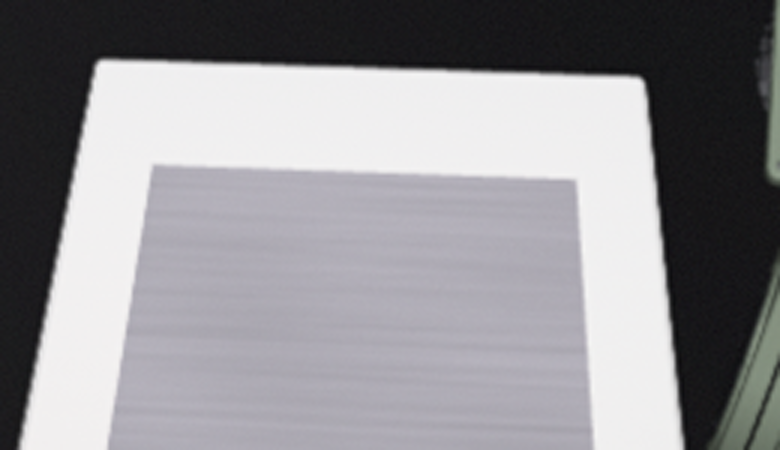

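Run:
```python
from h import *
import pickle
S=pickle.load(open("S.pkl","rb"))
for n,L in [("side",[(290.9,232.3),(303.4,237.1),(324.3,178)]),("scene",[(274.3,244),(284,234.7),(205,206)])]:
    P=[onz(S[n],u,z) for u,z in zip(L,[.053,.053,.053])]
    print(n,np.round(P,3),[np.linalg.norm(P[1]-p) for p in P], np.degrees(np.arctan2(*(P[1]-P[2])[1::-1])))
o=r.observe(); print(Rq(o["eef_rot"]).round(3))
```

```text
side [[ 0.533 -0.09   0.053]
 [ 0.491 -0.08   0.053]
 [ 0.474 -0.355  0.053]] [np.float64(0.04324918138895763), np.float64(0.0), np.float64(0.27534011890034554)] 86.53181432172462
scene [[ 0.538 -0.085  0.053]
 [ 0.493 -0.073  0.053]
 [ 0.479 -0.34   0.053]] [np.float64(0.04565247783321519), np.float64(0.0), np.float64(0.2666726829638003)] 86.93932993505082
[[ 0.308  0.951  0.   ]
 [ 0.951 -0.308 -0.   ]
 [-0.     0.    -1.   ]]
```

Emit:
jog_arm(deltas=[[-0.004,-0.008,-0.03,0,0,0],[-0.004,-0.008,-0.035,0,0,0],[0,0,-0.04,0,0,0],[0,0,-0.04,0,0,0],[0,0,-0.04,0,0,0],[0,0,-0.04,0,0,0],[0,0,-0.04,0,0,0]])

```text
time: 1.93
tcp_pos: [0.1576, 0.5417, 0.4965]
eef_rot: [0.004, 0.808, 0.588, -0.005]
ft_force: [0.4, 0.5, 0.9]
opening: 1.0
```

```bash
cat >> h.py <<'E'
def tgt(yaw_deg,pitch_x=0,pitch_y=0):
    """tool pointing down with tool x at world yaw; then tilt about tool x,y (deg)"""
    c,s=np.cos(np.radians(yaw_deg)),np.sin(np.radians(yaw_deg))
    B=np.array([[c,s,0],[s,-c,0],[0,0,-1.]])
    return B@R.from_rotvec([np.radians(pitch_x),0,0]).as_matrix()@R.from_rotvec([0,np.radians(pitch_y),0]).as_matrix()
def plan(pT,RT,n,o=None,p0=None,R0=None):
    o=o or r.observe()
    p=o["tcp_pos"] if p0 is None else np.array(p0); Rm=Rq(o["eef_rot"]) if R0 is None else R0
    w=R.from_matrix(Rm.T@RT).as_rotvec()/n; d=(np.array(pT)-p)/n
    rows=[]
    for i in range(n):
        rows.append([*np.round(Rm.T@d,4).tolist(),*np.round(np.degrees(w),2).tolist()])
        Rm=Rm@R.from_rotvec(w).as_matrix()
    print(rows)
E
python3 - <<'E'
from h import *
plan([0.46,0.323,0.46],tgt(11),14)
E
```

```text
[[-0.0082, 0.0254, 0.0027, 0.03, 0.04, 4.36], [-0.0062, 0.0259, 0.0027, 0.03, 0.04, 4.36], [-0.0043, 0.0263, 0.0027, 0.03, 0.04, 4.36], [-0.0022, 0.0266, 0.0027, 0.03, 0.04, 4.36], [-0.0002, 0.0266, 0.0027, 0.03, 0.04, 4.36], [0.0018, 0.0266, 0.0026, 0.03, 0.04, 4.36], [0.0038, 0.0264, 0.0026, 0.03, 0.04, 4.36], [0.0058, 0.026, 0.0026, 0.03, 0.04, 4.36], [0.0078, 0.0255, 0.0026, 0.03, 0.04, 4.36], [0.0097, 0.0248, 0.0026, 0.03, 0.04, 4.36], [0.0116, 0.024, 0.0026, 0.03, 0.04, 4.36], [0.0133, 0.0231, 0.0026, 0.03, 0.04, 4.36], [0.0151, 0.022, 0.0026, 0.03, 0.04, 4.36], [0.0167, 0.0208, 0.0026, 0.03, 0.04, 4.36]]
```

Emit:
jog_arm(deltas=[[-0.008,0.025,0.002,0,0,4.4],[-0.006,0.026,0.002,0,0,4.4],[-0.004,0.026,0.002,0,0,4.4],[-0.002,0.027,0.002,0,0,4.4],[0,0.027,0.002,0,0,4.4],[0.002,0.027,0.002,0,0,4.4],[0.004,0.026,0.003,0,0,4.4],[0.006,0.026,0.003,0,0,4.4],[0.008,0.025,0.003,0,0,4.4],[0.01,0.025,0.003,0,0,4.4],[0.012,0.024,0.003,0,0,4.4],[0.013,0.023,0.003,0,0,4.4],[0.015,0.022,0.003,0,0,4.4],[0.017,0.021,0.003,0,0,4.4],[0,0,0,0,0,0]])

```text
time: 3.18
tcp_pos: [0.4695, 0.3098, 0.4682]
eef_rot: [-0.004, 0.998, 0.067, 0.001]
ft_force: [0.1, -0.9, -0.4]
opening: 1.004
```

Run:
```python
from h import *
o=r.observe(); s=r.snapshot("wrist"); print(o["tcp_pos"],Rq(o["eef_rot"]).round(3),o["qpos"].round(2))
import pickle; pickle.dump((s,o),open("wA.pkl","wb")); save(s,"wA.png")
```

```text
[0.46945137 0.30977731 0.46823133] [[ 0.991  0.133  0.002]
 [ 0.133 -0.991  0.008]
 [ 0.003 -0.008 -1.   ]] [-0.75  0.56  0.28  0.96 -0.15  1.63 -0.39]
```

View pics/wA.png

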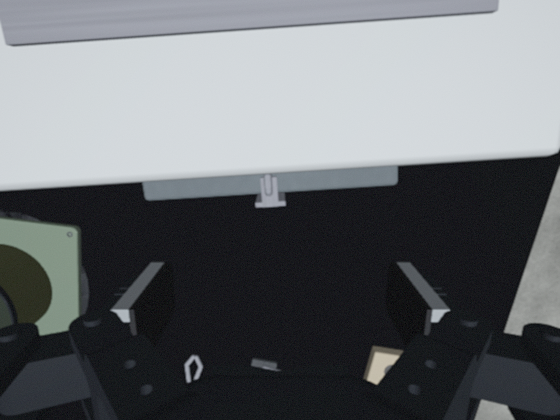

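Run:
```python
from h import *
import pickle
s,o=pickle.load(open("wA.pkl","rb"))
for u in [(30,188),(540,153)]: print(onz(s,u,.4,o))
print("eye at z=.319",onz(s,(268,182),.319,o), "flap ends top .285", onz(s,(145,198),.285,o),onz(s,(397,186),.285,o))
eye=np.array([0.46,0.323,0.319])
for px,py,c in [(20,40,(-.17,-.1,.19)),(25,40,(-.15,-.12,.18))]:
    RT=tgt(10,px,py); cam=eye+c
    p=cam-RT@s["T_tool_cam"][:3,3]
    oo=dict(tcp_pos=p); 
    T=np.eye(4);T[:3,:3]=RT;T[:3,3]=p; M=np.linalg.inv(T@s["T_tool_cam"]); q=M[:3,:3]@eye+M[:3,3]
    print(px,py,p,s["fx"]*q[0]/q[2]+s["cx"],s["fy"]*q[1]/q[2]+s["cy"],q[2], RT[:,2])
```

```text
[0.31768794 0.31120344 0.4       ]
[0.61812982 0.37286449 0.4       ]
eye at z=.319 [0.45981927 0.31831578 0.319     ] flap ends top .285 [0.34660644 0.28109455 0.285     ] [0.57994866 0.32400254 0.285     ]
20 40 [0.38432423 0.2139893  0.38241486] 295.4007045497302 109.80487986951711 0.26389958640079275 [ 0.58752594  0.36964112 -0.71984631]
25 40 [0.40239175 0.20494895 0.37069561] 278.6489578597428 98.65717312337651 0.25177668314583684 [ 0.5768046   0.43044486 -0.69427204]
```

Run:
```python
from h import *
plan([0.384,0.214,0.39],tgt(10,20,40),9)
```

```text
[[-0.0108, 0.0095, 0.0086, 2.15, 4.34, 0.54], [-0.0113, 0.0099, 0.0074, 2.15, 4.34, 0.54], [-0.0117, 0.0103, 0.0062, 2.15, 4.34, 0.54], [-0.012, 0.0106, 0.0049, 2.15, 4.34, 0.54], [-0.0122, 0.0109, 0.0035, 2.15, 4.34, 0.54], [-0.0124, 0.0111, 0.0022, 2.15, 4.34, 0.54], [-0.0124, 0.0113, 0.0008, 2.15, 4.34, 0.54], [-0.0123, 0.0114, -0.0005, 2.15, 4.34, 0.54], [-0.0121, 0.0115, -0.0019, 2.15, 4.34, 0.54]]
```

Emit:
jog_arm(deltas=[[-0.011,0.015,0.006,1.0,3.0,0.5],[-0.011,0.014,0.006,2.1,4.5,0.5],[-0.012,0.012,0.006,2.3,4.5,0.5],[-0.012,0.01,0.005,2.3,4.5,0.5],[-0.012,0.01,0.004,2.3,4.5,0.5],[-0.012,0.01,0.003,2.3,4.5,0.5],[-0.012,0.01,0.002,2.3,4.5,0.5],[-0.012,0.01,0,2.3,4.5,0.5],[-0.012,0.01,-0.002,2.3,4.5,0.5],[0,0,0,0,0,0]])

```text
time: 4.07
tcp_pos: [0.3865, 0.2191, 0.4033]
eef_rot: [-0.181, 0.936, 0.038, 0.298]
ft_force: [-0.6, -0.5, -0.2]
opening: 0.998
```

Run:
```python
from h import *
o=r.observe(); s=r.snapshot("wrist"); print(o["tcp_pos"],Rq(o["eef_rot"]).round(3),o["qpos"].round(2))
import pickle; pickle.dump((s,o),open("wB.pkl","wb")); save(s,"wB.png")
```

```text
[0.38654764 0.21910232 0.40326773] [[ 0.819  0.178  0.545]
 [-0.038 -0.932  0.362]
 [ 0.572 -0.317 -0.757]] [-0.81  0.05  0.24  2.27 -0.16  0.12 -0.34]
```

View pics/wB.png

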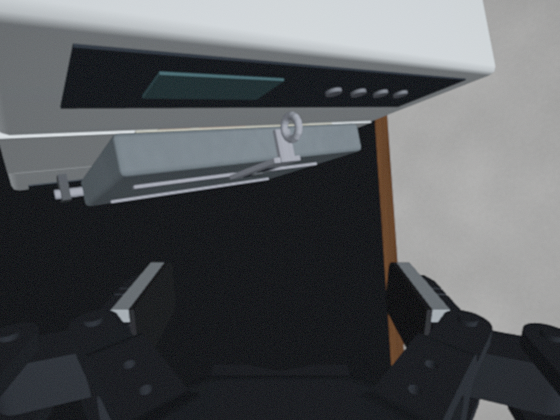

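Run:
```python
from h import *
import pickle
s,o=pickle.load(open("wB.pkl","rb")); save(s,"wBz.png",[250,95,80,80],7)
s,o=pickle.load(open("wA.pkl","rb")); save(s,"wAz.png",[230,150,80,70],7)
```

```text
(no output)
```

View pics/wBz.png

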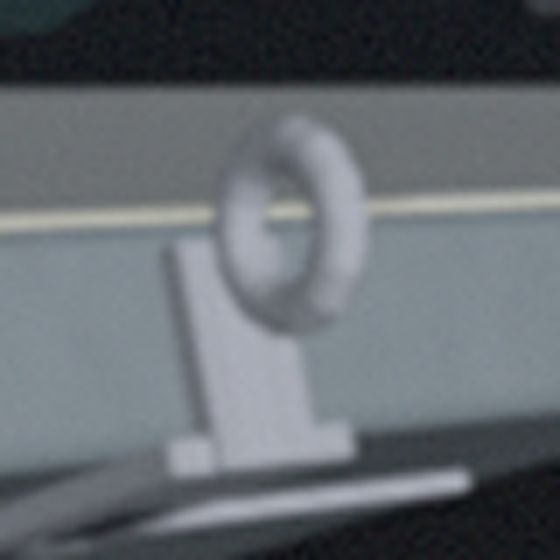

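View pics/wAz.png

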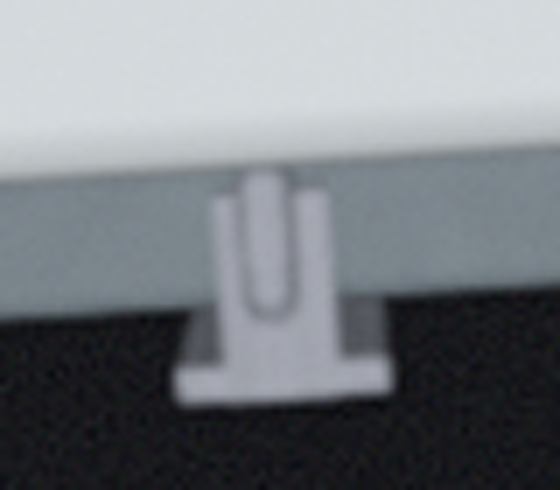

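```bash
cat > eye.py <<'E'
from h import *
import pickle
from scipy.optimize import least_squares
A=pickle.load(open("wA.pkl","rb"));B=pickle.load(open("wB.pkl","rb"));S=pickle.load(open("S.pkl","rb"))
yaw=np.radians(101.2); fx=np.array([np.cos(yaw),np.sin(yaw),0]);fy=np.array([-fx[1],fx[0],0]);fz=np.array([0,0,1.])
t=np.linspace(0,2*np.pi,60); T,U=np.meshgrid(t,t); T=T.ravel();U=U.ravel()
tor=np.outer((.009+.003*np.cos(U))*np.cos(T),fx)+np.outer((.009+.003*np.cos(U))*np.sin(T),fz)+np.outer(.003*np.sin(U),fy)
def res(c):
    b=proj(B[0],tor+c,B[1]); a=proj(A[0],tor+c,A[1])
    bb=np.array([b[:,0].min(),b[:,0].max(),b[:,1].min(),b[:,1].max()])-(250+np.array([217,370,0,0])/7*[1,1,0,0]) if 0 else None
    mb=np.array([250+217/7,250+370/7,95+115/7,95+335/7])
    ma=np.array([230+242/7,230+297/7,150+320/7])
    return np.r_[b[:,0].min()-mb[0],b[:,0].max()-mb[1],b[:,1].min()-mb[2],b[:,1].max()-mb[3],a[:,0].min()-ma[0],a[:,0].max()-ma[1],a[:,1].max()-ma[2]]
if __name__=="__main__":
    f=least_squares(res,[.46,.323,.319]); print(f.x,f.fun.round(2))
    print("scene px",proj(S["scene"],f.x))
    s=S["scene"]; save(s,"scz.png",[425,170,60,60],9)
    # furnace
    c=f.x; hinge=c.copy()
    front_mid=c+0.019*fx; print("front mid",front_mid)
E
python3 eye.py
```

```text
[0.46042678 0.31918373 0.32164918] [-0.52  0.13 -0.42  0.09 -0.33  0.7   0.42]
scene px [[452.09493998 194.35128315]]
front mid [0.45673633 0.33782187 0.32164918]
```

View pics/scz.png

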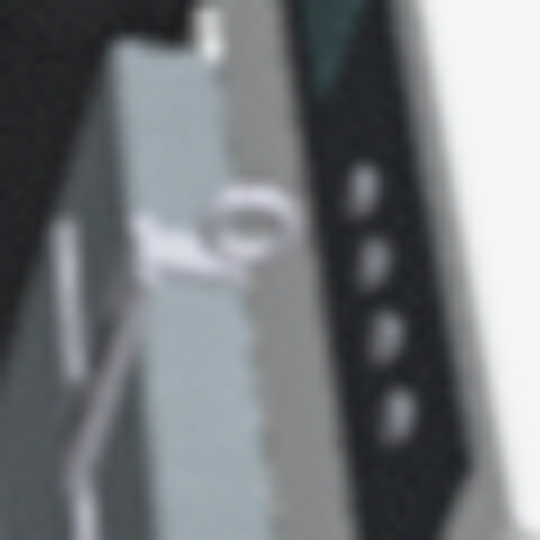

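Run:
```python
from h import *
plan([0.485,-0.24,0.25],tgt(-3.3),15)
```

```text
[[0.0006, 0.033, 0.0002, -1.48, -2.28, 0.51], [0.0009, 0.033, 0.001, -1.48, -2.28, 0.51], [0.0012, 0.0329, 0.0019, -1.48, -2.28, 0.51], [0.0016, 0.0329, 0.0027, -1.48, -2.28, 0.51], [0.002, 0.0328, 0.0034, -1.48, -2.28, 0.51], [0.0025, 0.0327, 0.0042, -1.48, -2.28, 0.51], [0.0029, 0.0325, 0.0049, -1.48, -2.28, 0.51], [0.0034, 0.0324, 0.0056, -1.48, -2.28, 0.51], [0.0039, 0.0322, 0.0063, -1.48, -2.28, 0.51], [0.0045, 0.032, 0.007, -1.48, -2.28, 0.51], [0.0051, 0.0317, 0.0076, -1.48, -2.28, 0.51], [0.0057, 0.0315, 0.0082, -1.48, -2.28, 0.51], [0.0063, 0.0312, 0.0088, -1.48, -2.28, 0.51], [0.0069, 0.0309, 0.0093, -1.48, -2.28, 0.51], [0.0076, 0.0306, 0.0098, -1.48, -2.28, 0.51]]
```

Emit:
jog_arm(deltas=[[0,0.033,0,-1.5,-2.3,0.5],[0.001,0.033,0.001,-1.5,-2.3,0.5],[0.001,0.033,0.002,-1.5,-2.3,0.5],[0.002,0.033,0.003,-1.5,-2.3,0.5],[0.002,0.033,0.003,-1.5,-2.3,0.5],[0.002,0.033,0.004,-1.5,-2.3,0.5],[0.003,0.033,0.005,-1.5,-2.3,0.5],[0.003,0.032,0.006,-1.5,-2.3,0.5],[0.004,0.032,0.006,-1.5,-2.3,0.5],[0.005,0.032,0.007,-1.5,-2.3,0.5],[0.005,0.032,0.008,-1.5,-2.3,0.5],[0.006,0.031,0.008,-1.5,-2.3,0.5],[0.006,0.031,0.009,-1.5,-2.3,0.5],[0.007,0.031,0.009,-1.5,-2.3,0.5],[0.008,0.031,0.01,-1.5,-2.3,0.5],[0,0,0,0,0,0]])

```text
time: 5.45
tcp_pos: [0.5078, -0.1995, 0.2609]
eef_rot: [-0.008, 1.0, -0.007, 0.011]
ft_force: [-0.4, 0.2, -0.3]
opening: 0.999
```

Run:
```python
from h import *
o=r.observe(); s=r.snapshot("wrist"); print(o["tcp_pos"],Rq(o["eef_rot"]).round(3),o["qpos"].round(2))
import pickle; pickle.dump((s,o),open("wC.pkl","wb")); save(s,"wC.png")
plan([0.485,-0.24,0.25],tgt(-3.3),3)
```

```text
[ 0.50779324 -0.19953881  0.26092598] [[ 1.    -0.013  0.023]
 [-0.013 -1.     0.015]
 [ 0.023 -0.016 -1.   ]] [ 0.16  0.64  0.32  1.57 -0.26  0.96  0.56]
[[-0.0075, 0.0144, 0.0035, -0.35, -0.47, 0.87], [-0.0072, 0.0145, 0.0036, -0.35, -0.47, 0.87], [-0.007, 0.0145, 0.0038, -0.35, -0.47, 0.87]]
```

View pics/wC.png

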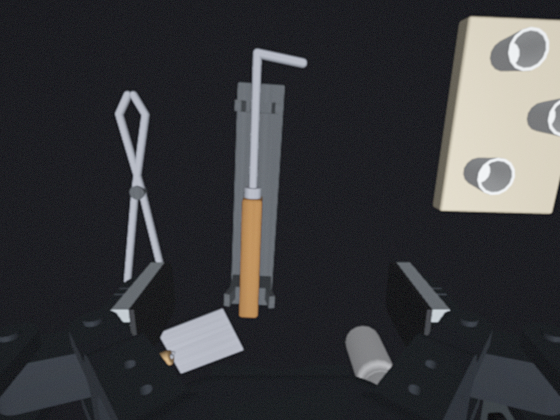

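Run:
```python
from h import *
import pickle
s,o=pickle.load(open("wC.pkl","rb")); save(s,"wC1.png",[230,40,90,80],7);save(s,"wC2.png",[220,170,60,160],4)
```

```text
(no output)
```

View pics/wC1.png

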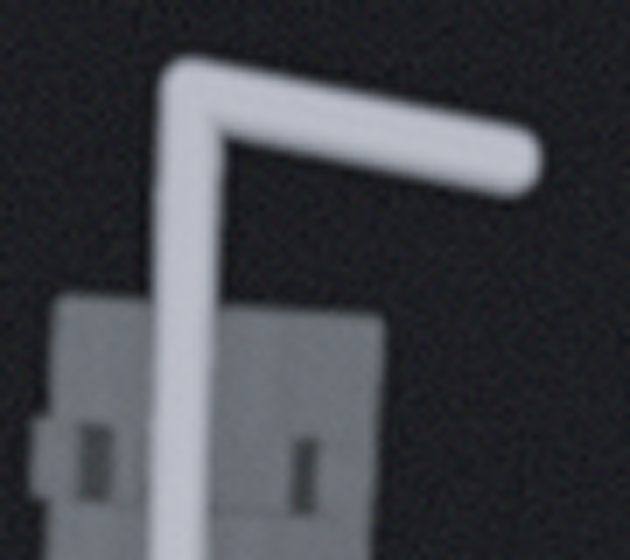

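View pics/wC2.png

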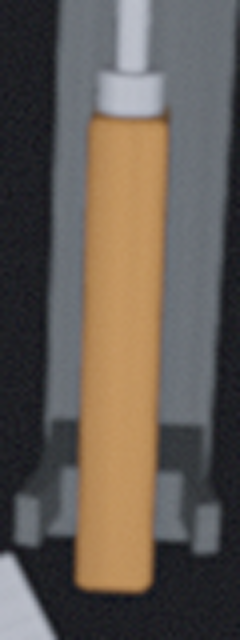

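```bash
cat > hook.py <<'E'
from h import *
from scipy.optimize import least_squares
def fit(s,o,pts,px,x0,z=None):
    pts=np.array(pts);px=np.array(px)
    def pose(v):
        c,sn=np.cos(v[2]),np.sin(v[2]); M=np.array([[c,-sn,0],[sn,c,0],[0,0,1]])
        return pts@M.T+[v[0],v[1],v[3] if z is None else z]
    f=least_squares(lambda v:(proj(s,pose(v),o)-px).ravel(),x0)
    return f.x,f.fun.reshape(-1,2)
if __name__=="__main__":
    import pickle
    s,o=pickle.load(open("wC.pkl","rb"))
    pts=[(.19,0,0),(.184,-.042,0),(.055,0,.013),(-.075,0,.013)]
    px=[(257,52.4),(302.4,62.1),(251.9,197.9),(248.1,316.6)]
    for z in (.053,None):
        x,f=fit(s,o,pts,px,[.481,-.267,1.51,.053],z); print(x,np.degrees(x[2]));print(f.round(2))
E
python3 hook.py
```

```text
[ 0.4822951  -0.26758439  1.50698899  0.053     ] 86.34410867363313
[[ 0.19 -0.36]
 [-0.06 -0.42]
 [-0.06  0.54]
 [-0.07  0.44]]
[ 0.48227333 -0.26765705  1.50698967  0.05172086] 86.34414807017089
[[ 0.22 -0.04]
 [-0.2  -0.14]
 [-0.01  0.32]
 [-0.01 -0.15]]
```

Run:
```python
from h import *
import pickle
s,o=pickle.load(open("wC.pkl","rb"))
for u in [(160,265),(147,200),(243,348),(212,312)]: print(u,onz(s,u,.008,o))
plan([0.4823,-0.2676,0.11],tgt(-3.66),8)
```

```text
(160, 265) [ 0.37026163 -0.30549364  0.008     ]
(147, 200) [ 0.36327859 -0.22568707  0.008     ]
(243, 348) [ 0.46459728 -0.42222595  0.008     ]
(212, 312) [ 0.42821402 -0.36973162  0.008     ]
[[-0.0035, 0.0092, 0.0187, -0.13, -0.18, 0.37], [-0.0034, 0.0091, 0.0188, -0.13, -0.18, 0.37], [-0.0033, 0.0091, 0.0188, -0.13, -0.18, 0.37], [-0.0032, 0.0091, 0.0188, -0.13, -0.18, 0.37], [-0.0031, 0.0091, 0.0188, -0.13, -0.18, 0.37], [-0.003, 0.009, 0.0189, -0.13, -0.18, 0.37], [-0.0028, 0.009, 0.0189, -0.13, -0.18, 0.37], [-0.0027, 0.009, 0.0189, -0.13, -0.18, 0.37]]
```

Emit:
jog_arm(deltas=[[-0.004,0.01,0.019,-0.2,-0.2,0.4],[-0.004,0.01,0.019,-0.2,-0.2,0.4],[-0.003,0.01,0.019,-0.2,-0.2,0.4],[-0.003,0.01,0.019,-0.1,-0.2,0.4],[-0.003,0.01,0.019,-0.1,-0.2,0.4],[-0.003,0.01,0.019,-0.1,-0.2,0.4],[-0.003,0.009,0.019,-0.1,-0.2,0.4],[-0.003,0.009,0.019,-0.1,-0.2,0.4],[0,0,0,0,0,0],[0,0,0,0,0,0]], claw=0.6)

```text
time: 6.33
tcp_pos: [0.4897, -0.2671, 0.1078]
eef_rot: [-0.002, 1.0, -0.025, 0.001]
ft_force: [0.6, -0.2, 1.0]
opening: 0.6
```

Run:
```python
from h import *
o=r.observe();print(o["opening"],o["tcp_pos"],o["ft_force"])
plan([0.4823,-0.2676,0.11],tgt(-3.66),1)
plan([0.4823,-0.2676,0.032],tgt(-3.66),6)
```

```text
0.599507738159911 [ 0.48971819 -0.26706009  0.10783886] [ 0.61519753 -0.17542445  0.95759784]
[[-0.0074, 0.0009, -0.0022, -0.28, -0.11, 0.75]]
[[-0.0013, 0.0002, 0.0126, -0.05, -0.02, 0.12], [-0.0012, 0.0002, 0.0126, -0.05, -0.02, 0.12], [-0.0012, 0.0002, 0.0126, -0.05, -0.02, 0.12], [-0.0012, 0.0002, 0.0126, -0.05, -0.02, 0.12], [-0.0012, 0.0002, 0.0126, -0.05, -0.02, 0.12], [-0.0012, 0.0002, 0.0126, -0.05, -0.02, 0.12]]
```

Emit:
jog_arm(deltas=[[-0.007,0.001,0,-0.3,-0.1,0.7],[0,0,0,0,0,0],[0,0,0.014,0,0,0],[0,0,0.014,0,0,0],[0,0,0.014,0,0,0],[0,0,0.013,0,0,0],[0,0,0.013,0,0,0],[0,0,0,0,0,0],[0,0,0,0,0,0]])

```text
time: 7.08
tcp_pos: [0.4892, -0.2634, 0.0484]
eef_rot: [0.002, 1.0, -0.028, 0.007]
ft_force: [-0.1, 0.4, 1.4]
opening: 0.601
```

Run:
```python
from h import *
o=r.observe();print(o["opening"],o["tcp_pos"],o["ft_force"])
plan([0.4823,-0.2676,0.032],tgt(-3.66),1)
s=r.snapshot("wrist"); save(s,"wD.png")
```

```text
0.6009354110437701 [ 0.48916354 -0.2634189   0.0483566 ] [-0.12234367  0.350473    1.44794767]
[[-0.0068, 0.0045, 0.0163, 0.17, -0.79, 0.46]]
```

View pics/wD.png

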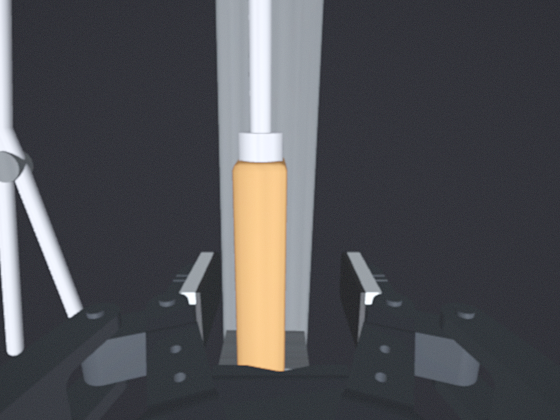

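Emit:
jog_arm(deltas=[[-0.005,0.003,0.006,0.1,-0.5,0.3],[-0.005,0.003,0.006,0.1,-0.5,0.3],[0,0,0,0,0,0]])

```text
time: 7.38
tcp_pos: [0.4792, -0.2694, 0.038]
eef_rot: [0.0, 0.999, -0.033, -0.001]
ft_force: [0.1, -0.7, -0.3]
opening: 0.596
```

```bash
cat >> h.py <<'E'
def st(): 
    o=r.observe(); print("t",round(float(o["time"]),2),"op",round(float(o["opening"]),3),o["tcp_pos"].round(4),"F",o["ft_force"].round(1),"T",o["ft_torque"].round(2)); return o
E
python3 - <<'E'
from h import *
o=st()
plan([0.4823,-0.2676,0.032],tgt(-3.66),1)
E
```

```text
t 7.38 op 0.596 [ 0.4792 -0.2694  0.038 ] F [ 0.1 -0.7 -0.3] T [ 0.01 -0.   -0.01]
[[0.003, -0.002, 0.006, 0.02, 0.13, -0.15]]
```

Emit:
jog_arm(deltas=[[0.003,-0.002,0.006,0,0.1,-0.1],[0,0,0,0,0,0],[0,0,0,0,0,0]])

```text
time: 7.63
tcp_pos: [0.4825, -0.2679, 0.0317]
eef_rot: [0.0, 0.999, -0.033, -0.0]
ft_force: [0.1, 0.1, 0.5]
opening: 0.6
```

Run:
```python
from h import *
o=st()
plan([0.4823,-0.2676,0.032],tgt(-3.66),1)
```

```text
t 7.63 op 0.6 [ 0.4825 -0.2679  0.0317] F [0.1 0.1 0.5] T [-0.01  0.01  0.02]
[[-0.0002, -0.0003, -0.0003, 0.03, 0.0, -0.09]]
```

Emit:
jog_arm(deltas=[[0,0,0,0,0,0],[0,0,0,0,0,0],[0,0,0,0,0,0],[0,0,0,0,0,0],[0,0,0,0,0,0],[0,0,0,0,0,0]], claw=0)

```text
time: 8.13
tcp_pos: [0.4827, -0.2676, 0.0319]
eef_rot: [0.0, 0.999, -0.032, 0.0]
ft_force: [0.7, 0.2, -3.1]
opening: 0.228
```

Run:
```python
from h import *
import pickle
o=st(); s=r.snapshot("wrist"); save(s,"wE.png"); pickle.dump((s,o),open("wE.pkl","wb"))
```

```text
t 8.13 op 0.228 [ 0.4827 -0.2676  0.0319] F [ 0.7  0.2 -3.1] T [-0.08 -0.04  0.01]
```

View pics/wE.png

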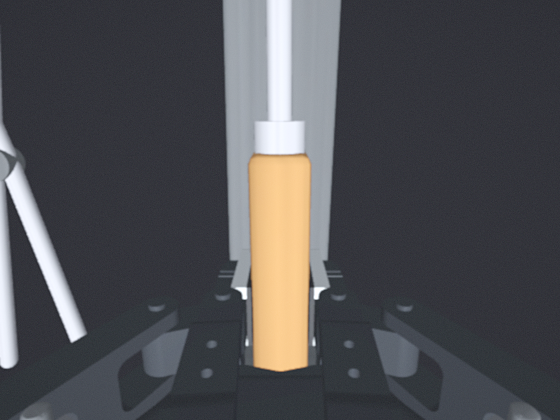

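Emit:
jog_arm(deltas=[[0,0,-0.008,0,0,0],[0,0,-0.012,0,0,0],[0,0,-0.016,0,0,0],[0,0,-0.02,0,0,0],[0,0,-0.02,0,0,0],[0,0,-0.02,0,0,0],[0,0,-0.02,0,0,0],[0,0,0,0,0,0]])

```text
time: 8.85
tcp_pos: [0.4816, -0.2675, 0.1591]
eef_rot: [0.0, 0.999, -0.033, -0.0]
ft_force: [-0.1, -0.0, -1.5]
opening: 0.221
```

```bash
sed -i 's/mb=np.array(\(.*\))$/mb=np.array(\1)-.43/; s/ma=np.array(\(.*\))$/ma=np.array(\1)-.43/' eye.py; grep -n "m[ab]=" eye.py; python3 eye.py
cat >> h.py <<'E'
PHI=101.2
def ftcp(E,hx,hy,hookyaw):
    """TCP pose with hook point (hx,hy,0) at world E, hook level"""
    RT=tgt(hookyaw-90); return E-RT@np.array([-hy,-hx,-.0211]),RT
def hookw(o,h):
    return o["tcp_pos"]+Rq(o["eef_rot"])@np.array([-h[1],-h[0],-.0211-h[2]])
def F(phi=PHI):
    a=np.radians(phi); return np.array([np.cos(a),np.sin(a),0]),np.array([-np.sin(a),np.cos(a),0])
E
python3 - <<'E'
from h import *
o=st(); print(Rq(o["eef_rot"]).round(3))
fx,fy=F(); E=np.array([.4604,.3190,.3215])
p1,R1=ftcp(E-.09*fx+.045*fy+np.array([0,0,0]),.184,-.042,PHI+8.1)
print(p1); plan(p1,R1,20)
E
```

```text
11:    mb=np.array([250+217/7,250+370/7,95+115/7,95+335/7])-.43
12:    ma=np.array([230+242/7,230+297/7,150+320/7])-.43
[0.46003857 0.31947562 0.32162411] [-0.52  0.12 -0.44  0.09 -0.33  0.72  0.44]
scene px [[452.24428145 194.29086943]]
front mid [0.45634811 0.33811377 0.32162411]
t 8.85 op 0.221 [ 0.4816 -0.2675  0.1591] F [-0.1 -0.  -1.5] T [-0.04 -0.04  0.05]
[[ 0.998 -0.066 -0.   ]
 [-0.066 -0.998 -0.   ]
 [-0.     0.    -1.   ]]
[0.45491312 0.03443251 0.3004    ]
[[-0.0023, -0.015, -0.0071, 0.0, 0.0, -1.15], [-0.002, -0.015, -0.0071, 0.0, 0.0, -1.15], [-0.0017, -0.0151, -0.0071, 0.0, 0.0, -1.15], [-0.0014, -0.0151, -0.0071, 0.0, 0.0, -1.15], [-0.0011, -0.0151, -0.0071, 0.0, 0.0, -1.15], [-0.0008, -0.0151, -0.0071, 0.0, 0.0, -1.15], [-0.0005, -0.0151, -0.0071, 0.0, 0.0, -1.15], [-0.0002, -0.0151, -0.0071, 0.0, 0.0, -1.15], [0.0001, -0.0152, -0.0071, 0.0, 0.0, -1.15], [0.0004, -0.0151, -0.0071, 0.0, 0.0, -1.15], [0.0007, -0.0151, -0.0071, 0.0, 0.0, -1.15], [0.001, -0.0151, -0.0071, 0.0, 0.0, -1.15], [0.0013, -0.0151, -0.0071, 0.0, 0.0, -1.15], [0.0016, -0.0151, -0.0071, 0.0, 0.0, -1.15], [0.0019, -0.015, -0.0071, 0.0, 0.0, -1.15], [0.0022, -0.015, -0.0071, 0.0, 0.0, -1.15], [0.0025, -0.0149, -0.0071, 0.0, 0.0, -1.15], [0.0028, -0.0149, -0.0071, 0.0, 0.0, -1.15], [0.0031, -0.0148, -0.0071, 0.0, 0.0, -1.15], [0.0034, -0.0148, -0.0071, 0.0, 0.0, -1.15]]
```

Emit:
jog_arm(deltas=[[-0.002,-0.008,-0.006,0,0,-0.6],[-0.002,-0.015,-0.007,0,0,-1.2],[-0.002,-0.015,-0.007,0,0,-1.2],[-0.001,-0.015,-0.007,0,0,-1.2],[-0.001,-0.015,-0.007,0,0,-1.2],[-0.001,-0.015,-0.007,0,0,-1.2],[0,-0.015,-0.007,0,0,-1.2],[0,-0.015,-0.007,0,0,-1.2],[0,-0.015,-0.007,0,0,-1.2],[0,-0.015,-0.007,0,0,-1.2],[0.001,-0.015,-0.007,0,0,-1.2],[0.001,-0.015,-0.007,0,0,-1.2],[0.001,-0.015,-0.007,0,0,-1.2],[0.002,-0.015,-0.007,0,0,-1.2],[0.002,-0.015,-0.007,0,0,-1.2],[0.002,-0.015,-0.007,0,0,-1.2],[0.003,-0.015,-0.007,0,0,-1.2],[0.003,-0.015,-0.007,0,0,-1.2],[0.003,-0.015,-0.007,0,0,-1.2],[0.003,-0.008,-0.004,0,0,-1]])

```text
time: 10.52
tcp_pos: [0.4409, 0.0423, 0.3066]
eef_rot: [-0.003, 0.983, 0.184, -0.004]
ft_force: [-0.8, 0.2, -3.2]
opening: 0.226
```

Run:
```python
from h import *
import pickle
o=st(); print(Rq(o["eef_rot"]).round(3), o["qpos"].round(2))
w=r.snapshot("wrist"); s=r.snapshot("scene"); s2=r.snapshot("side"); pickle.dump((w,s,s2,o),open("P1.pkl","wb"))
save(s,"P1s.png",[360,120,150,180],4); save(w,"P1w.png"); save(s2,"P1d.png")
print("tip",hookw(o,(.184,-.042,0)),proj(s,hookw(o,(.184,-.042,0))),"bend",proj(s,hookw(o,(.19,0,0))),"ferr",proj(s,hookw(o,(.06,0,0))))
fx,fy=F(); E=np.array([.4602,.3193,.3216])
p1,R1=ftcp(E+.02*fy,.184,-.042,PHI+8.1); print(p1); plan(p1,R1,1)
```

```text
t 10.52 op 0.226 [0.4409 0.0423 0.3066] F [-0.8  0.2 -3.2] T [-0.06 -0.02  0.02]
[[ 0.932  0.363 -0.009]
 [ 0.363 -0.932  0.004]
 [-0.007 -0.007 -1.   ]] [-0.34  0.43  0.29  1.8  -0.15  0.94  0.38]
tip [0.41349274 0.22890145 0.32874358] [[416.65313566 170.08748589]] bend [[415.72993708 159.43095968]] ferr [[362.81668884 158.09272923]]
[0.46175591 0.12787433 0.3005    ]
[[0.0503, -0.074, 0.0056, -0.37, 0.41, 1.82]]
```

View pics/P1s.png

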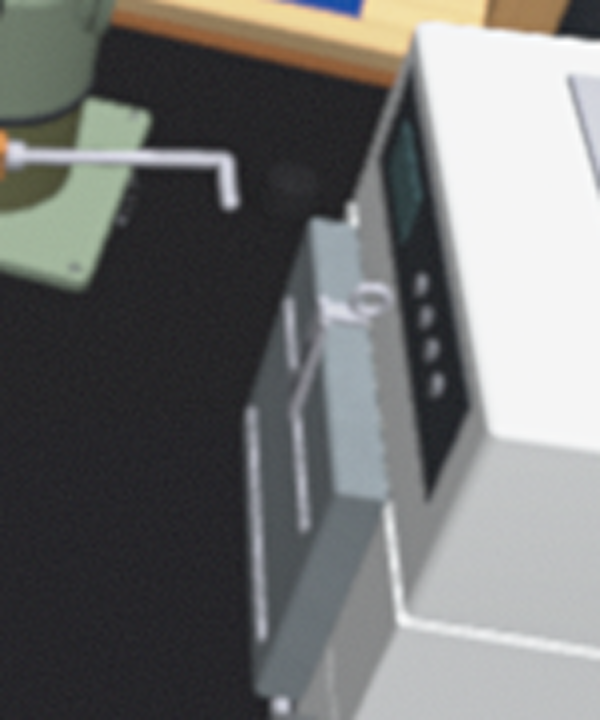

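View pics/P1w.png

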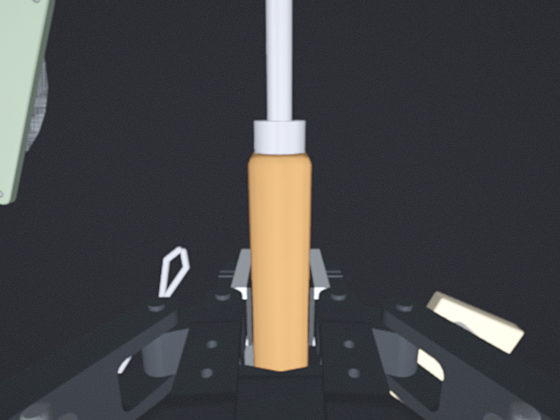

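View pics/P1d.png

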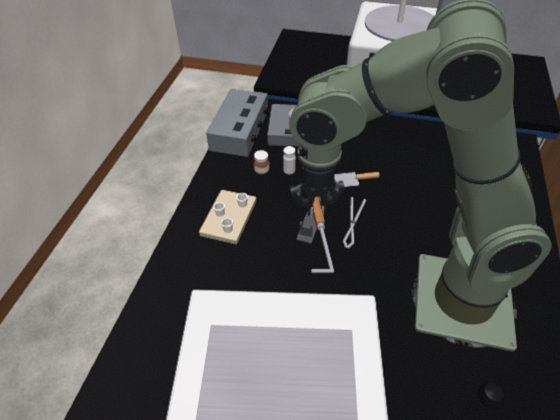

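Run:
```python
from h import *
import pickle
w,s,s2,o=pickle.load(open("P1.pkl","rb"))
save(s2,"P1dz.png",[300,190,50,90],7); save(s,"P1sz.png",[395,145,40,40],14)
for n,h in [("tip",(.184,-.042,0)),("bend",(.19,0,0)),("fer",(.065,0,0))]:
    print(n,proj(s,hookw(o,h)),proj(s2,hookw(o,h)))
P=hookw(o,(.19,0,0))
for d in np.eye(3)*.001: print(proj(s,P+d)-proj(s,P),proj(s2,P+d)-proj(s2,P))
```

```text
tip [[416.65313566 170.08748589]] [[312.35542582 271.47478357]]
bend [[415.72993708 159.43095968]] [[331.59651395 271.45072686]]
fer [[364.8501795 158.1441583]] [[320.90752491 228.58567043]]
[[-0.07273598  0.22470083]] [[-0.44819403 -0.0869534 ]]
[[0.40820302 0.10101051]] [[-0.07542204  0.36646985]]
[[ 0.09266307 -0.3267556 ]] [[ 0.03239066 -0.25916227]]
```

View pics/P1dz.png

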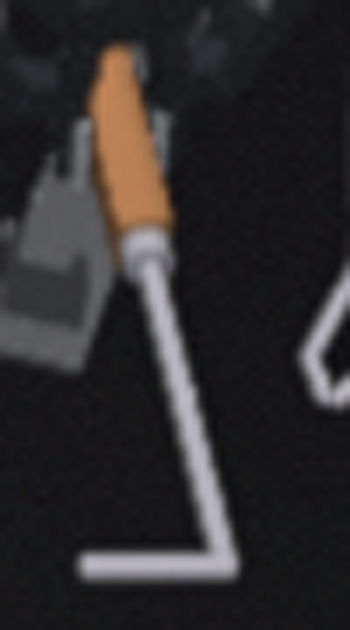

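View pics/P1sz.png

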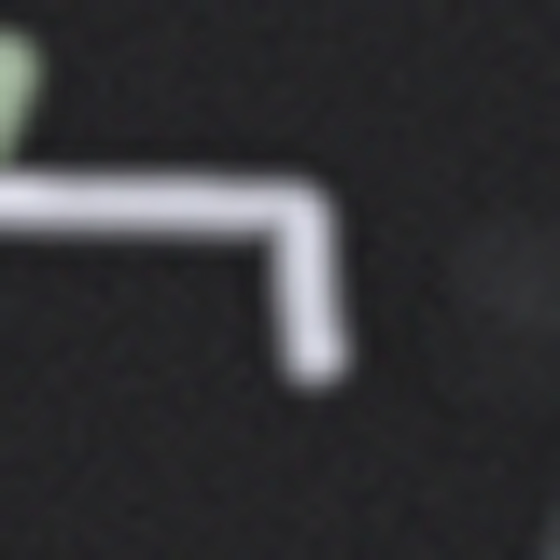

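Emit:
jog_arm(deltas=[[0.004,-0.005,0.0005,0,0.1,0.3],[0.006,-0.008,0.0007,-0.1,0.1,0.3],[0.006,-0.009,0.0007,-0.1,0.1,0.3],[0.006,-0.009,0.0007,-0.1,0.1,0.3],[0.006,-0.009,0.0007,0,0,0.2],[0.005,-0.009,0.0007,0,0,0.2],[0.005,-0.009,0.0007,0,0,0.2],[0.005,-0.006,0.0005,0,0,0],[0.003,-0.004,0.0002,0,0,0],[0,0,0,0,0,0],[0,0,0,0,0,0]])

```text
time: 11.58
tcp_pos: [0.4635, 0.1245, 0.2972]
eef_rot: [0.0, 0.987, 0.162, -0.002]
ft_force: [-0.1, 0.1, -2.0]
opening: 0.229
```

```bash
cat > pre.py <<'E'
from h import *
import pickle,sys
tag=sys.argv[1]
o=st()
E=np.array([.4602,.3193,.3216]); fx,fy=F()
def rep(h,n):
    d=hookw(o,h)-E; print(n,"rel eye mm fx,fy,z",(np.array([d@fx,d@fy,d[2]])*1e3).round(1))
rep((.184,-.042,0),"tip"); rep((.19,0,0),"bend"); rep((.187,-.021,0),"mid")
if tag!="-":
    s=r.snapshot("scene"); save(s,tag+".png",[420,160,60,60],10); pickle.dump((s,o),open(tag+".pkl","wb"))
    print("tip px",proj(s,hookw(o,(.184,-.042,0))),"eye px",proj(s,E))
E
python3 - <<'E'
import runpy,sys; sys.argv=["x","Q1"]; runpy.run_path("pre.py")
from h import *
E=np.array([.4602,.3193,.3216]);fx,fy=F()
p1,R1=ftcp(E+.02*fy,.184,-.042,PHI+8.1); plan(p1,R1,1)
E
```

```text
t 11.58 op 0.229 [0.4635 0.1245 0.2972] F [-0.1  0.1 -2. ] T [-0.1   0.01 -0.06]
tip rel eye mm fx,fy,z [-3.9 16.6 -3.6]
bend rel eye mm fx,fy,z [-3.3 59.1 -3.4]
mid rel eye mm fx,fy,z [-3.6 37.9 -3.5]
tip px [[449.42590349 190.58517237]] eye px [[452.15347214 194.32095007]]
[[-0.0005, -0.0039, -0.0033, 0.01, 0.23, -0.68]]
```

View pics/Q1.png

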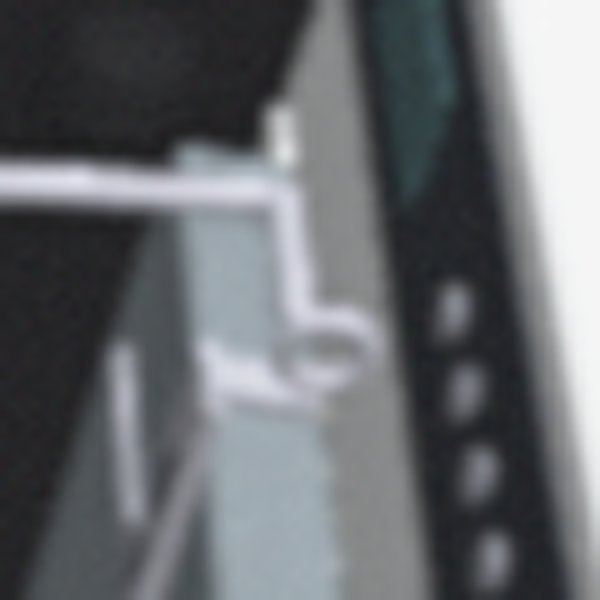

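Emit:
jog_arm(deltas=[[-0.0002,-0.002,-0.002,0,0.1,-0.3],[-0.0002,-0.002,-0.0015,0,0.1,-0.3],[0,0,0,0,0,0],[0,0,0,0,0,0]])

```text
time: 11.97
tcp_pos: [0.4616, 0.1271, 0.3015]
eef_rot: [0.0, 0.986, 0.167, 0.0]
ft_force: [0.6, 0.4, -1.5]
opening: 0.226
```

Run:
```python
import runpy,sys; sys.argv=["x","Q2"]; runpy.run_path("pre.py")
from h import *
E=np.array([.4602,.3193,.3216]);fx,fy=F()
p1,R1=ftcp(E+.015*fy,.184,-.042,PHI+8.1); plan(p1,R1,1)
```

```text
t 11.97 op 0.226 [0.4616 0.1271 0.3015] F [ 0.6  0.4 -1.5] T [-0.07 -0.01  0.  ]
tip rel eye mm fx,fy,z [-0.8 20.   0.9]
bend rel eye mm fx,fy,z [-0.7 62.4  0.9]
mid rel eye mm fx,fy,z [-0.7 41.2  0.9]
tip px [[451.23941743 188.40081846]] eye px [[452.15347214 194.32095007]]
[[0.0053, -0.0001, 0.001, 0.03, -0.02, -0.13]]
```

View pics/Q2.png

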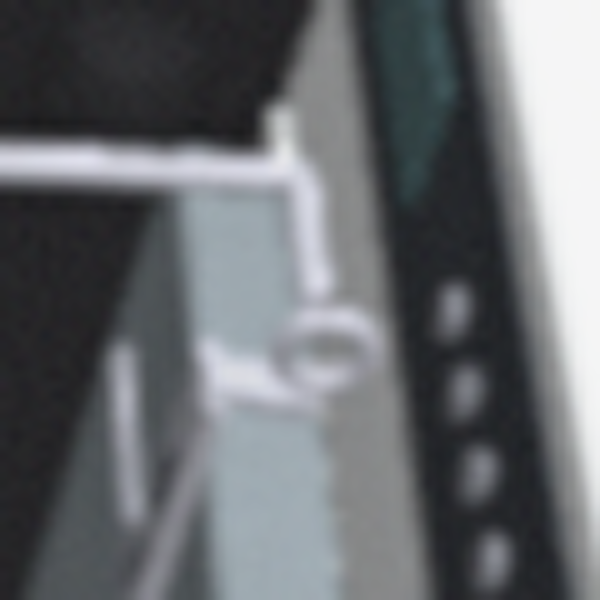

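Emit:
jog_arm(deltas=[[0.004,0,0.0008,0,0,0],[0.004,0,0.0007,0,0,-0.1],[0,0,0,0,0,0],[0,0,0,0,0,0]])

```text
time: 12.35
tcp_pos: [0.4701, 0.1297, 0.2998]
eef_rot: [0.0, 0.986, 0.167, 0.0]
ft_force: [-0.1, -0.1, -2.0]
opening: 0.228
```

```bash
python3 pre.py Q3
```

```text
t 12.35 op 0.228 [0.4701 0.1297 0.2998] F [-0.1 -0.1 -2. ] T [-0.06 -0.04  0.02]
tip rel eye mm fx,fy,z [ 0.1 11.3 -0.8]
bend rel eye mm fx,fy,z [ 0.2 53.7 -0.8]
mid rel eye mm fx,fy,z [ 0.2 32.5 -0.8]
tip px [[451.73773387 191.39931931]] eye px [[452.15347214 194.32095007]]
```

View pics/Q3.png

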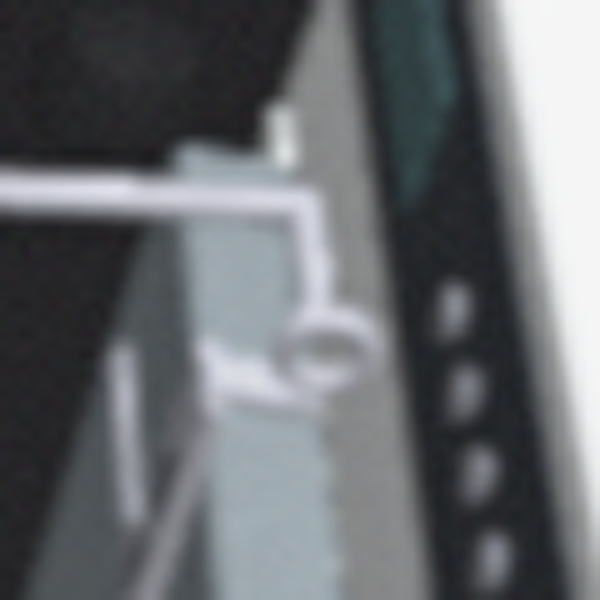

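Emit:
jog_arm(deltas=[[0.002,0,0,0,0,0],[0.002,0,0,0,0,0],[0.002,0,0,0,0,0],[0,0,0,0,0,0]])

```text
time: 12.73
tcp_pos: [0.4763, 0.1318, 0.2998]
eef_rot: [0.0, 0.986, 0.167, 0.0]
ft_force: [-0.2, 0.1, -3.1]
opening: 0.223
```

```bash
python3 pre.py Q4
```

```text
t 12.73 op 0.223 [0.4763 0.1318 0.2998] F [-0.2  0.1 -3.1] T [-0.06 -0.01 -0.04]
tip rel eye mm fx,fy,z [ 1.1  4.8 -0.8]
bend rel eye mm fx,fy,z [ 1.1 47.2 -0.8]
mid rel eye mm fx,fy,z [ 1.1 26.  -0.8]
tip px [[452.363612  193.3033596]] eye px [[452.15347214 194.32095007]]
```

View pics/Q4.png

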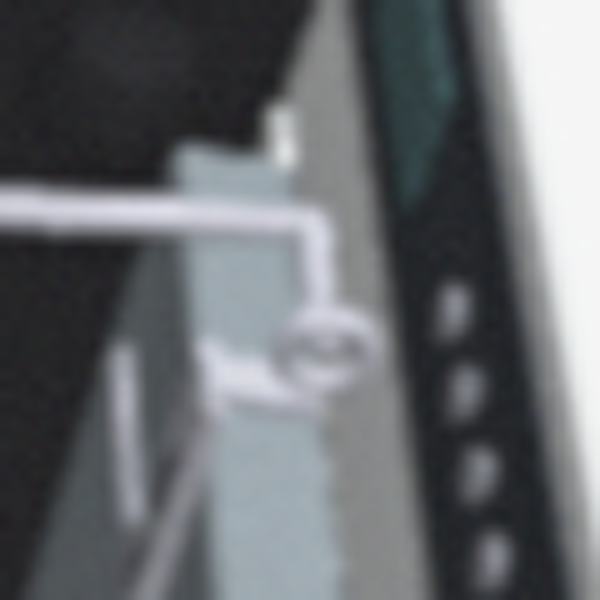

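Emit:
jog_arm(deltas=[[0.002,0.0003,0,0,0,0],[0.002,0.0003,0,0,0,0],[0.002,0.0003,0,0,0,0],[0,0,0,0,0,0]])

```text
time: 13.12
tcp_pos: [0.4827, 0.133, 0.2998]
eef_rot: [0.0, 0.986, 0.167, 0.0]
ft_force: [0.4, 0.6, -1.9]
opening: 0.227
```

```bash
python3 pre.py Q5
```

```text
t 13.12 op 0.227 [0.4827 0.133  0.2998] F [ 0.4  0.6 -1.9] T [-0.08 -0.02 -0.02]
tip rel eye mm fx,fy,z [ 1.  -1.7 -0.8]
bend rel eye mm fx,fy,z [ 1.  40.8 -0.8]
mid rel eye mm fx,fy,z [ 1.  19.5 -0.8]
tip px [[452.55411621 195.10933067]] eye px [[452.15347214 194.32095007]]
```

View pics/Q5.png

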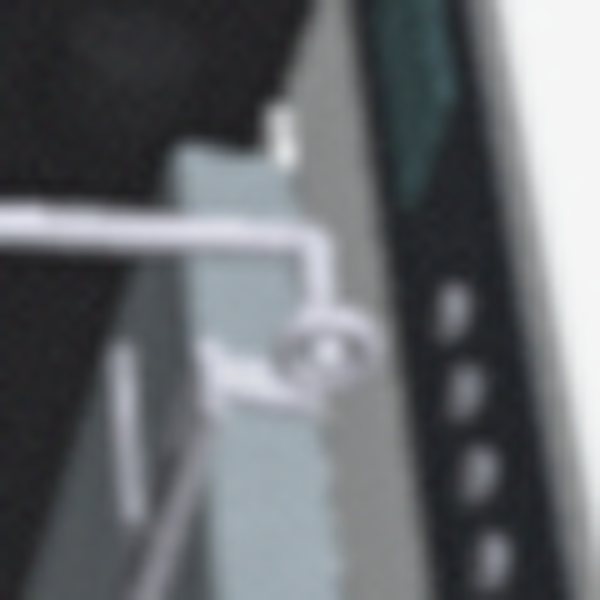

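Tip shows in the bore, no contact force. Continue inward ~19 mm.

Emit:
jog_arm(deltas=[[0.002,0.0003,0,0,0,0],[0.003,0.0004,0,0,0,0],[0.003,0.0004,0,0,0,0],[0,0,0,0,0,0]])

```text
time: 13.5
tcp_pos: [0.4912, 0.1347, 0.2998]
eef_rot: [0.0, 0.986, 0.167, 0.0]
ft_force: [0.4, -1.1, -2.0]
opening: 0.228
```

```bash
python3 pre.py -
```

```text
t 13.5 op 0.228 [0.4912 0.1347 0.2998] F [ 0.4 -1.1 -2. ] T [-0.   -0.11  0.01]
tip rel eye mm fx,fy,z [  1.  -10.3  -0.7]
bend rel eye mm fx,fy,z [ 1.  32.1 -0.8]
mid rel eye mm fx,fy,z [ 1.  10.9 -0.7]
```

Emit:
jog_arm(deltas=[[0.002,0.0003,0,0,0,0],[0.003,0.0005,0,0,0,0],[0.003,0.0005,0,0,0,0],[0.002,0.0003,0,0,0,0],[0,0,0,0,0,0]])

```text
time: 13.92
tcp_pos: [0.5024, 0.1367, 0.2997]
eef_rot: [0.0, 0.986, 0.167, 0.0]
ft_force: [0.4, -0.7, -2.6]
opening: 0.226
```

```bash
python3 pre.py Q6
```

```text
t 13.92 op 0.226 [0.5024 0.1367 0.2997] F [ 0.4 -0.7 -2.6] T [-0.05 -0.03  0.  ]
tip rel eye mm fx,fy,z [  0.8 -21.7  -0.9]
bend rel eye mm fx,fy,z [ 0.8 20.7 -0.9]
mid rel eye mm fx,fy,z [ 0.8 -0.5 -0.9]
tip px [[453.15481184 200.91027896]] eye px [[452.15347214 194.32095007]]
```

View pics/Q6.png

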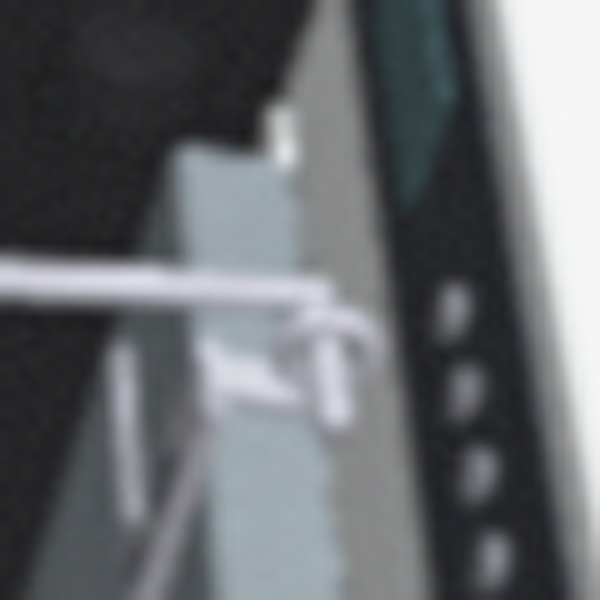

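```bash
cat > arc.py <<'E'
from h import *
import sys
n=int(sys.argv[1]); step=float(sys.argv[2])/1e3; rho=float(sys.argv[3])/1e3
o=st(); fx,fy=F(); E=np.array([.4602,.3193,.3216]); H=E.copy();H[2]=.095
m=hookw(o,(.187,-.021,0)); d=m-H
a,b,l=-d@fx,d[2],d@fy
ang=np.arctan2(a,b);rad=np.hypot(a,b)
f=o["ft_force"]-np.array([0,0,-2.1]); t=-fx*np.cos(ang)+np.array([0,0,-np.sin(ang)]); ra=-fx*np.sin(ang)+np.array([0,0,np.cos(ang)])
print("ang %.1f rad %.1f lat %.1f | Ftan %.1f Frad %.1f Flat %.1f"%(np.degrees(ang),rad*1e3,l*1e3,f@t,f@ra,f@fy))
Rm=Rq(o["eef_rot"]); tilt=Rm[:,2]; print("tilt",tilt.round(3),"yaw",np.degrees(np.arctan2(Rm[1,0],Rm[0,0])).round(1))
p=m.copy()
for i in range(n):
    ang+=step/rho; q=H+rho*(-fx*np.sin(ang)+np.array([0,0,np.cos(ang)]))
    print(((Rm.T@(q-p))*1e3).round(1).tolist(),end=" "); p=q
print()
print("corr rot",np.degrees(R.from_matrix(Rm.T@tgt(19.3)).as_rotvec()).round(2))
E
python3 arc.py 8 1 226.6
```

```text
t 13.97 op 0.228 [0.5022 0.1367 0.2997] F [ 0.3 -1.1 -2.4] T [-0.08 -0.   -0.04]
ang -0.2 rad 225.7 lat -0.3 | Ftan 1.1 Frad -0.3 Flat -0.1
tilt [ 0.    -0.001 -1.   ] yaw 19.2
[-0.4, 0.9, -0.9] [-0.1, 1.0, 0.0] [-0.1, 1.0, 0.0] [-0.1, 1.0, 0.0] [-0.1, 1.0, 0.0] [-0.1, 1.0, 0.0] [-0.1, 1.0, 0.0] [-0.1, 1.0, 0.0] 
corr rot [ 0.03  0.01 -0.05]
```

Emit:
jog_arm(deltas=[[-0.0001,0.001,0,0,0,0],[-0.0001,0.001,0,0,0,0],[-0.0001,0.001,0,0,0,0],[-0.0001,0.001,0,0,0,0],[-0.0001,0.001,0,0,0,0],[-0.0001,0.001,0,0,0,0],[-0.0001,0.001,0,0,0,0],[-0.0001,0.001,0,0,0,0]])

```text
time: 14.63
tcp_pos: [0.5036, 0.1301, 0.2996]
eef_rot: [-0.001, 0.986, 0.168, -0.0]
ft_force: [-0.3, 4.1, -4.0]
opening: 0.229
```

```bash
python3 arc.py 12 1.5 226
```

```text
t 14.63 op 0.229 [0.5036 0.1301 0.2996] F [-0.3  4.1 -4. ] T [ 0.53  0.01 -0.15]
ang 1.5 rad 226.2 lat -0.0 | Ftan -4.0 Frad -2.0 Flat -0.5
tilt [-0.001  0.002 -1.   ] yaw 19.4
[-0.3, 1.5, 0.3] [-0.2, 1.5, 0.1] [-0.2, 1.5, 0.1] [-0.2, 1.5, 0.1] [-0.2, 1.5, 0.1] [-0.2, 1.5, 0.1] [-0.2, 1.5, 0.1] [-0.2, 1.5, 0.1] [-0.2, 1.5, 0.1] [-0.2, 1.5, 0.1] [-0.2, 1.5, 0.1] [-0.2, 1.5, 0.2] 
corr rot [-0.13 -0.    0.05]
```

Emit:
jog_arm(deltas=[[-0.0002,0.0015,0.0006,0,0,0],[-0.0002,0.0015,0.0002,0,0,0],[-0.0002,0.0015,0.0001,0,0,0],[-0.0002,0.0015,0.0001,0,0,0],[-0.0002,0.0015,0.0001,0,0,0],[-0.0002,0.0015,0.0001,0,0,0],[-0.0002,0.0015,0.0001,0,0,0],[-0.0002,0.0015,0.0001,0,0,0],[-0.0002,0.0015,0.0002,0,0,0],[-0.0002,0.0015,0.0002,0,0,0]])

```text
time: 15.47
tcp_pos: [0.5069, 0.1137, 0.2977]
eef_rot: [-0.001, 0.986, 0.168, -0.0]
ft_force: [0.6, 3.5, -2.0]
opening: 0.224
```

```bash
python3 arc.py 20 1.8 225.6
```

```text
t 15.47 op 0.224 [0.5069 0.1137 0.2977] F [ 0.6  3.5 -2. ] T [ 0.74  0.17 -0.1 ]
ang 5.8 rad 225.4 lat -0.1 | Ftan -3.3 Frad -0.2 Flat -1.2
tilt [-0.001  0.002 -1.   ] yaw 19.4
[-0.4, 1.8, 0.0] [-0.3, 1.8, 0.2] [-0.3, 1.8, 0.2] [-0.3, 1.8, 0.2] [-0.3, 1.8, 0.2] [-0.3, 1.8, 0.3] [-0.3, 1.8, 0.3] [-0.3, 1.8, 0.3] [-0.3, 1.8, 0.3] [-0.3, 1.8, 0.3] [-0.3, 1.8, 0.3] [-0.3, 1.7, 0.3] [-0.3, 1.7, 0.4] [-0.2, 1.7, 0.4] [-0.2, 1.7, 0.4] [-0.2, 1.7, 0.4] [-0.2, 1.7, 0.4] [-0.2, 1.7, 0.4] [-0.2, 1.7, 0.4] [-0.2, 1.7, 0.5] 
corr rot [-0.15 -0.    0.05]
```

Emit:
jog_arm(deltas=[[-0.0003,0.0016,0.0001,0,0,0],[-0.0002,0.0016,0.0002,0,0,0],[-0.0003,0.0016,0.0002,0,0,0],[-0.0002,0.0016,0.0002,0,0,0],[-0.0003,0.0016,0.0002,0,0,0],[-0.0002,0.0016,0.0002,0,0,0],[-0.0003,0.0016,0.0003,0,0,0],[-0.0002,0.0016,0.0003,0,0,0],[-0.0003,0.0016,0.0003,0,0,0],[-0.0002,0.0016,0.0003,0,0,0],[-0.0003,0.0016,0.0003,0,0,0],[-0.0002,0.0016,0.0003,0,0,0],[-0.0003,0.0016,0.0003,0,0,0],[-0.0002,0.0016,0.0003,0,0,0]])

```text
time: 16.63
tcp_pos: [0.5115, 0.0887, 0.2937]
eef_rot: [-0.001, 0.986, 0.168, -0.0]
ft_force: [-1.2, 3.3, -3.4]
opening: 0.229
```

```bash
python3 arc.py 20 1.7 225.6
```

```text
t 16.63 op 0.229 [0.5115 0.0887 0.2937] F [-1.2  3.3 -3.4] T [ 0.6   0.02 -0.1 ]
ang 12.3 rad 225.5 lat 0.1 | Ftan -3.1 Frad -2.0 Flat 0.5
tilt [-0.001  0.002 -1.   ] yaw 19.3
[-0.2, 1.7, 0.2] [-0.2, 1.6, 0.4] [-0.2, 1.6, 0.4] [-0.2, 1.6, 0.4] [-0.2, 1.6, 0.4] [-0.2, 1.6, 0.4] [-0.2, 1.6, 0.4] [-0.2, 1.6, 0.5] [-0.2, 1.6, 0.5] [-0.2, 1.6, 0.5] [-0.2, 1.6, 0.5] [-0.2, 1.6, 0.5] [-0.2, 1.6, 0.5] [-0.2, 1.6, 0.5] [-0.2, 1.6, 0.5] [-0.2, 1.6, 0.6] [-0.2, 1.6, 0.6] [-0.2, 1.6, 0.6] [-0.2, 1.6, 0.6] [-0.2, 1.6, 0.6] 
corr rot [-0.13 -0.01  0.03]
```

Emit:
jog_arm(deltas=[[-0.0002,0.0016,0.0004,0,0,0],[-0.0002,0.0016,0.0004,0,0,0],[-0.0002,0.0016,0.0004,0,0,0],[-0.0002,0.0016,0.0004,0,0,0],[-0.0002,0.0016,0.0004,0,0,0],[-0.0002,0.0016,0.0004,0,0,0],[-0.0002,0.0016,0.0004,0,0,0],[-0.0002,0.0016,0.0005,0,0,0],[-0.0002,0.0016,0.0005,0,0,0],[-0.0002,0.0016,0.0005,0,0,0],[-0.0002,0.0016,0.0005,0,0,0],[-0.0002,0.0016,0.0005,0,0,0],[-0.0002,0.0016,0.0005,0,0,0],[-0.0002,0.0016,0.0006,0,0,0],[-0.0002,0.0016,0.0006,0,0,0],[-0.0002,0.0016,0.0006,0,0,0]])

```text
time: 17.97
tcp_pos: [0.5173, 0.0606, 0.2852]
eef_rot: [-0.001, 0.986, 0.168, -0.0]
ft_force: [-0.2, 3.4, -2.7]
opening: 0.224
```

```bash
python3 arc.py 20 1.7 225.6; python3 pre.py R1 >/dev/null
```

```text
t 17.97 op 0.224 [0.5173 0.0606 0.2852] F [-0.2  3.4 -2.7] T [ 0.6   0.16 -0.07]
ang 20.0 rad 225.2 lat -0.1 | Ftan -3.0 Frad -1.8 Flat -0.4
tilt [-0.001  0.002 -1.   ] yaw 19.3
[-0.4, 1.7, 0.3] [-0.2, 1.6, 0.6] [-0.2, 1.6, 0.6] [-0.2, 1.6, 0.6] [-0.2, 1.6, 0.6] [-0.2, 1.6, 0.6] [-0.2, 1.6, 0.7] [-0.2, 1.5, 0.7] [-0.2, 1.5, 0.7] [-0.2, 1.5, 0.7] [-0.2, 1.5, 0.7] [-0.2, 1.5, 0.7] [-0.2, 1.5, 0.7] [-0.2, 1.5, 0.7] [-0.2, 1.5, 0.7] [-0.2, 1.5, 0.8] [-0.2, 1.5, 0.8] [-0.2, 1.5, 0.8] [-0.2, 1.5, 0.8] [-0.2, 1.5, 0.8] 
corr rot [-0.13  0.03  0.04]
```

View pics/R1.png

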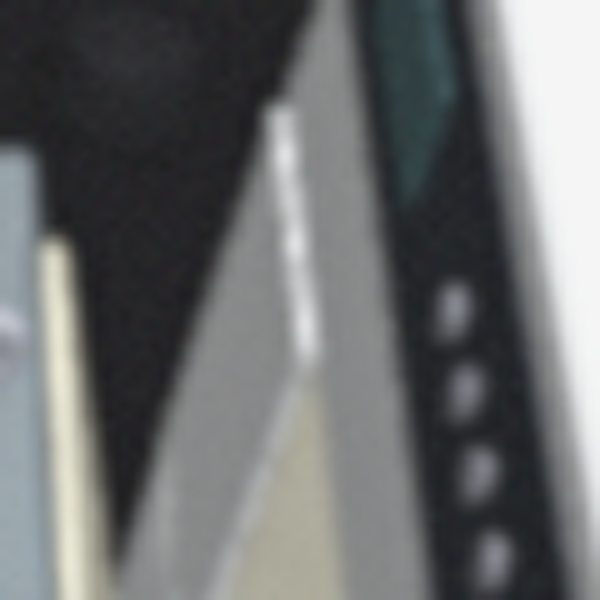

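Flap is opening (its edge has moved off left). Continue.

Emit:
jog_arm(deltas=[[-0.0002,0.0016,0.0006,0,0,0],[-0.0002,0.0016,0.0006,0,0,0],[-0.0002,0.0016,0.0006,0,0,0],[-0.0002,0.0016,0.0006,0,0,0],[-0.0002,0.0016,0.0006,0,0,0],[-0.0002,0.0016,0.0006,0,0,0],[-0.0002,0.0016,0.0007,0,0,0],[-0.0002,0.0015,0.0007,0,0,0],[-0.0002,0.0015,0.0007,0,0,0],[-0.0002,0.0015,0.0007,0,0,0],[-0.0002,0.0015,0.0007,0,0,0],[-0.0002,0.0015,0.0007,0,0,0],[-0.0002,0.0015,0.0007,0,0,0],[-0.0002,0.0015,0.0007,0,0,0],[-0.0002,0.0015,0.0007,0,0,0],[-0.0002,0.0015,0.0008,0,0,0],[-0.0002,0.0015,0.0008,0,0,0],[-0.0002,0.0015,0.0008,0,0,0]])

```text
time: 19.52
tcp_pos: [0.5236, 0.0299, 0.2714]
eef_rot: [-0.001, 0.986, 0.168, -0.001]
ft_force: [-1.5, 3.7, -3.4]
opening: 0.224
```

```bash
python3 arc.py 20 1.8 225.6
```

```text
t 19.52 op 0.224 [0.5236 0.0299 0.2714] F [-1.5  3.7 -3.4] T [ 0.53  0.14 -0.07]
ang 28.7 rad 225.5 lat -0.3 | Ftan -2.8 Frad -3.0 Flat 0.8
tilt [-0.002  0.001 -1.   ] yaw 19.3
[-0.6, 1.6, 0.8] [-0.2, 1.6, 0.9] [-0.2, 1.5, 0.9] [-0.2, 1.5, 0.9] [-0.2, 1.5, 0.9] [-0.2, 1.5, 0.9] [-0.2, 1.5, 0.9] [-0.2, 1.5, 1.0] [-0.2, 1.5, 1.0] [-0.2, 1.5, 1.0] [-0.2, 1.5, 1.0] [-0.2, 1.5, 1.0] [-0.2, 1.5, 1.0] [-0.2, 1.5, 1.0] [-0.2, 1.5, 1.0] [-0.2, 1.4, 1.0] [-0.2, 1.4, 1.1] [-0.2, 1.4, 1.1] [-0.2, 1.4, 1.1] [-0.2, 1.4, 1.1] 
corr rot [-0.11  0.06  0.04]
```

Emit:
jog_arm(deltas=[[-0.0003,0.0014,0.0011,0,0,0],[-0.0002,0.0014,0.0011,0,0,0],[-0.0002,0.0015,0.0009,0,0,0],[-0.0002,0.0015,0.0009,0,0,0],[-0.0002,0.0015,0.0009,0,0,0],[-0.0002,0.0015,0.0009,0,0,0],[-0.0002,0.0015,0.0009,0,0,0],[-0.0002,0.0015,0.001,0,0,0],[-0.0002,0.0015,0.001,0,0,0],[-0.0002,0.0015,0.001,0,0,0],[-0.0002,0.0015,0.001,0,0,0],[-0.0002,0.0015,0.001,0,0,0],[-0.0002,0.0015,0.001,0,0,0],[-0.0002,0.0014,0.001,0,0,0],[-0.0002,0.0014,0.0011,0,0,0],[-0.0002,0.0014,0.0011,0,0,0],[-0.0002,0.0014,0.0011,0,0,0]])

```text
time: 20.93
tcp_pos: [0.5291, 0.0023, 0.2526]
eef_rot: [-0.001, 0.986, 0.168, -0.001]
ft_force: [0.3, 2.0, -1.9]
opening: 0.228
```

```bash
python3 arc.py 20 1.8 225
```

```text
t 20.93 op 0.228 [0.5291 0.0023 0.2526] F [ 0.3  2.  -1.9] T [0.41 0.11 0.01]
ang 37.3 rad 225.0 lat -0.4 | Ftan -1.6 Frad -1.0 Flat -0.7
tilt [-0.001  0.001 -1.   ] yaw 19.3
[-0.6, 1.4, 1.1] [-0.2, 1.4, 1.1] [-0.2, 1.4, 1.1] [-0.2, 1.4, 1.1] [-0.2, 1.4, 1.1] [-0.2, 1.4, 1.2] [-0.2, 1.4, 1.2] [-0.2, 1.4, 1.2] [-0.2, 1.3, 1.2] [-0.2, 1.3, 1.2] [-0.2, 1.3, 1.2] [-0.2, 1.3, 1.2] [-0.2, 1.3, 1.2] [-0.2, 1.3, 1.2] [-0.2, 1.3, 1.2] [-0.2, 1.3, 1.3] [-0.2, 1.3, 1.3] [-0.2, 1.3, 1.3] [-0.2, 1.2, 1.3] [-0.2, 1.2, 1.3] 
corr rot [-0.09  0.05  0.02]
```

Emit:
jog_arm(deltas=[[-0.0004,0.0014,0.0011,0,0,0],[-0.0002,0.0014,0.0011,0,0,0],[-0.0002,0.0014,0.0011,0,0,0],[-0.0002,0.0014,0.0011,0,0,0],[-0.0002,0.0014,0.0011,0,0,0],[-0.0002,0.0014,0.0012,0,0,0],[-0.0002,0.0014,0.0012,0,0,0],[-0.0002,0.0014,0.0012,0,0,0],[-0.0002,0.0013,0.0012,0,0,0],[-0.0002,0.0013,0.0012,0,0,0],[-0.0002,0.0013,0.0012,0,0,0],[-0.0002,0.0013,0.0012,0,0,0],[-0.0002,0.0013,0.0012,0,0,0],[-0.0002,0.0013,0.0012,0,0,0],[-0.0002,0.0013,0.0012,0,0,0],[-0.0002,0.0013,0.0013,0,0,0],[-0.0002,0.0013,0.0013,0,0,0],[-0.0002,0.0013,0.0013,0,0,0]])

```text
time: 22.43
tcp_pos: [0.5341, -0.0246, 0.2288]
eef_rot: [-0.001, 0.986, 0.168, -0.0]
ft_force: [0.0, 2.3, -3.0]
opening: 0.224
```

```bash
python3 arc.py 20 1.8 225
```

```text
t 22.43 op 0.224 [ 0.5341 -0.0246  0.2288] F [ 0.   2.3 -3. ] T [ 0.43 -0.   -0.09]
ang 46.5 rad 225.5 lat -0.2 | Ftan -1.0 Frad -2.2 Flat -0.5
tilt [-0.001  0.001 -1.   ] yaw 19.3
[-0.3, 0.9, 1.6] [-0.2, 1.2, 1.3] [-0.2, 1.2, 1.3] [-0.2, 1.2, 1.3] [-0.2, 1.2, 1.3] [-0.2, 1.2, 1.4] [-0.2, 1.2, 1.4] [-0.2, 1.1, 1.4] [-0.2, 1.1, 1.4] [-0.2, 1.1, 1.4] [-0.2, 1.1, 1.4] [-0.2, 1.1, 1.4] [-0.2, 1.1, 1.4] [-0.2, 1.1, 1.4] [-0.2, 1.1, 1.4] [-0.1, 1.1, 1.4] [-0.1, 1.0, 1.5] [-0.1, 1.0, 1.5] [-0.1, 1.0, 1.5] [-0.1, 1.0, 1.5] 
corr rot [-0.08  0.04  0.01]
```

Emit:
jog_arm(deltas=[[-0.0002,0.0009,0.0016,0,0,0],[-0.0002,0.0011,0.0014,0,0,0],[-0.0002,0.0012,0.0013,0,0,0],[-0.0002,0.0012,0.0013,0,0,0],[-0.0002,0.0012,0.0013,0,0,0],[-0.0002,0.0012,0.0014,0,0,0],[-0.0002,0.0012,0.0014,0,0,0],[-0.0002,0.0011,0.0014,0,0,0],[-0.0002,0.0011,0.0014,0,0,0],[-0.0002,0.0011,0.0014,0,0,0],[-0.0002,0.0011,0.0014,0,0,0],[-0.0002,0.0011,0.0014,0,0,0],[-0.0002,0.0011,0.0014,0,0,0],[-0.0002,0.0011,0.0014,0,0,0],[-0.0002,0.0011,0.0014,0,0,0],[-0.0001,0.0011,0.0014,0,0,0],[-0.0001,0.001,0.0015,0,0,0],[-0.0001,0.001,0.0015,0,0,0],[-0.0001,0.001,0.0015,0,0,0]])

```text
time: 24.02
tcp_pos: [0.5383, -0.0479, 0.1991]
eef_rot: [-0.0, 0.986, 0.168, -0.0]
ft_force: [-0.5, 2.1, -2.1]
opening: 0.223
```

```bash
python3 arc.py 20 1.8 225
python3 - <<'E'
from h import *
s=r.snapshot("scene"); save(s,"R2.png",[320,120,200,200],3)
E
```

```text
t 24.02 op 0.223 [ 0.5383 -0.0479  0.1991] F [-0.5  2.1 -2.1] T [ 0.43  0.03 -0.03]
ang 56.2 rad 225.4 lat 0.3 | Ftan -1.1 Frad -1.8 Flat 0.1
tilt [-0.001  0.001 -1.   ] yaw 19.3
[0.2, 0.7, 1.7] [-0.1, 1.0, 1.5] [-0.1, 1.0, 1.5] [-0.1, 1.0, 1.5] [-0.1, 0.9, 1.5] [-0.1, 0.9, 1.5] [-0.1, 0.9, 1.5] [-0.1, 0.9, 1.6] [-0.1, 0.9, 1.6] [-0.1, 0.9, 1.6] [-0.1, 0.9, 1.6] [-0.1, 0.9, 1.6] [-0.1, 0.8, 1.6] [-0.1, 0.8, 1.6] [-0.1, 0.8, 1.6] [-0.1, 0.8, 1.6] [-0.1, 0.8, 1.6] [-0.1, 0.8, 1.6] [-0.1, 0.8, 1.6] [-0.1, 0.8, 1.6] 
corr rot [-0.06  0.03  0.  ]
```

View pics/R2.png

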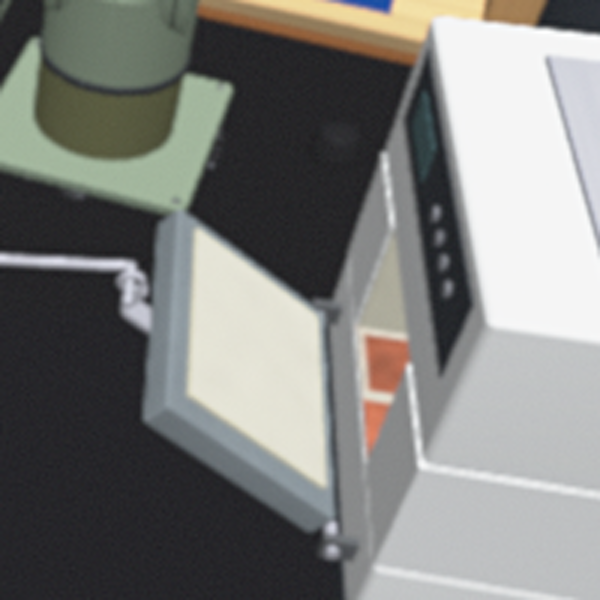

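Flap about 56° open, hook still through the eye. Continue.

Emit:
jog_arm(deltas=[[0,0.0007,0.0016,0,0,0],[-0.0001,0.001,0.0015,0,0,0],[-0.0001,0.001,0.0015,0,0,0],[-0.0001,0.001,0.0015,0,0,0],[-0.0001,0.0009,0.0015,0,0,0],[-0.0001,0.0009,0.0015,0,0,0],[-0.0001,0.0009,0.0015,0,0,0],[-0.0001,0.0009,0.0016,0,0,0],[-0.0001,0.0009,0.0016,0,0,0],[-0.0001,0.0009,0.0016,0,0,0],[-0.0001,0.0009,0.0016,0,0,0],[-0.0001,0.0009,0.0016,0,0,0],[-0.0001,0.0008,0.0016,0,0,0],[-0.0001,0.0008,0.0016,0,0,0],[-0.0001,0.0008,0.0016,0,0,0],[-0.0001,0.0008,0.0016,0,0,0],[-0.0001,0.0008,0.0016,0,0,0]])

```text
time: 25.48
tcp_pos: [0.5418, -0.0643, 0.1694]
eef_rot: [-0.0, 0.986, 0.168, -0.001]
ft_force: [-0.7, 1.6, -1.2]
opening: 0.228
```

```bash
python3 arc.py 20 1.7 225
```

```text
t 25.48 op 0.228 [ 0.5418 -0.0643  0.1694] F [-0.7  1.6 -1.2] T [ 0.33  0.08 -0.02]
ang 64.9 rad 225.4 lat -0.0 | Ftan -1.6 Frad -1.2 Flat 0.4
tilt [-0.001  0.    -1.   ] yaw 19.3
[-0.1, 0.3, 1.7] [-0.1, 0.7, 1.5] [-0.1, 0.7, 1.6] [-0.1, 0.7, 1.6] [-0.1, 0.7, 1.6] [-0.1, 0.7, 1.6] [-0.1, 0.6, 1.6] [-0.1, 0.6, 1.6] [-0.1, 0.6, 1.6] [-0.1, 0.6, 1.6] [-0.1, 0.6, 1.6] [-0.1, 0.6, 1.6] [-0.1, 0.6, 1.6] [-0.1, 0.6, 1.6] [-0.1, 0.5, 1.6] [-0.1, 0.5, 1.6] [-0.1, 0.5, 1.6] [-0.1, 0.5, 1.6] [-0.1, 0.5, 1.6] [-0.1, 0.5, 1.6] 
corr rot [-0.05  0.07  0.01]
```

Emit:
jog_arm(deltas=[[-0.0001,0.0004,0.0016,0,0,0],[-0.0001,0.0006,0.0016,0,0,0],[-0.0001,0.0007,0.0016,0,0,0],[-0.0001,0.0007,0.0016,0,0,0],[-0.0001,0.0007,0.0016,0,0,0],[-0.0001,0.0007,0.0016,0,0,0],[-0.0001,0.0006,0.0016,0,0,0],[-0.0001,0.0006,0.0016,0,0,0],[-0.0001,0.0006,0.0016,0,0,0],[-0.0001,0.0006,0.0016,0,0,0],[-0.0001,0.0006,0.0016,0,0,0],[-0.0001,0.0006,0.0016,0,0,0],[-0.0001,0.0006,0.0016,0,0,0],[-0.0001,0.0005,0.0016,0,0,0],[-0.0001,0.0005,0.0016,0,0,0],[-0.0001,0.0005,0.0016,0,0,0]])

```text
time: 26.82
tcp_pos: [0.5438, -0.0751, 0.141]
eef_rot: [-0.0, 0.986, 0.168, -0.0]
ft_force: [0.4, 1.1, -1.4]
opening: 0.229
```

```bash
python3 arc.py 20 1.7 225
```

```text
t 26.82 op 0.229 [ 0.5438 -0.0751  0.141 ] F [ 0.4  1.1 -1.4] T [ 0.28  0.04 -0.03]
ang 72.6 rad 225.3 lat 0.1 | Ftan -1.0 Frad -0.8 Flat -0.6
tilt [-0.001  0.    -1.   ] yaw 19.3
[0.0, 0.2, 1.7] [-0.1, 0.5, 1.6] [-0.1, 0.5, 1.6] [-0.1, 0.5, 1.6] [-0.1, 0.4, 1.6] [-0.1, 0.4, 1.6] [-0.1, 0.4, 1.6] [-0.1, 0.4, 1.6] [-0.1, 0.4, 1.7] [-0.1, 0.4, 1.7] [-0.1, 0.4, 1.7] [-0.0, 0.4, 1.7] [-0.0, 0.3, 1.7] [-0.0, 0.3, 1.7] [-0.0, 0.3, 1.7] [-0.0, 0.3, 1.7] [-0.0, 0.3, 1.7] [-0.0, 0.3, 1.7] [-0.0, 0.3, 1.7] [-0.0, 0.3, 1.7] 
corr rot [-0.03  0.05 -0.01]
```

Emit:
jog_arm(deltas=[[0,0.0003,0.0017,0,0,0],[-0.0001,0.0005,0.0016,0,0,0],[-0.0001,0.0005,0.0016,0,0,0],[-0.0001,0.0005,0.0016,0,0,0],[-0.0001,0.0004,0.0016,0,0,0],[-0.0001,0.0004,0.0016,0,0,0],[-0.0001,0.0004,0.0016,0,0,0],[-0.0001,0.0004,0.0016,0,0,0],[-0.0001,0.0004,0.0017,0,0,0],[-0.0001,0.0004,0.0017,0,0,0],[-0.0001,0.0004,0.0017,0,0,0],[0,0.0004,0.0017,0,0,0],[0,0.0003,0.0017,0,0,0],[0,0.0003,0.0017,0,0,0],[0,0.0003,0.0017,0,0,0],[0,0.0003,0.0017,0,0,0],[0,0.0003,0.0017,0,0,0]])

```text
time: 28.23
tcp_pos: [0.5451, -0.0824, 0.1097]
eef_rot: [-0.0, 0.986, 0.168, -0.0]
ft_force: [-0.6, 0.6, -2.2]
opening: 0.223
```

```bash
python3 arc.py 20 1.7 225
```

```text
t 28.23 op 0.223 [ 0.5451 -0.0824  0.1097] F [-0.6  0.6 -2.2] T [ 0.28  0.11 -0.  ]
ang 80.8 rad 225.3 lat 0.2 | Ftan -0.0 Frad -0.7 Flat 0.5
tilt [-0.001  0.    -1.   ] yaw 19.3
[0.2, -0.0, 1.7] [-0.0, 0.2, 1.7] [-0.0, 0.2, 1.7] [-0.0, 0.2, 1.7] [-0.0, 0.2, 1.7] [-0.0, 0.2, 1.7] [-0.0, 0.2, 1.7] [-0.0, 0.2, 1.7] [-0.0, 0.2, 1.7] [-0.0, 0.1, 1.7] [-0.0, 0.1, 1.7] [-0.0, 0.1, 1.7] [-0.0, 0.1, 1.7] [-0.0, 0.1, 1.7] [-0.0, 0.1, 1.7] [-0.0, 0.1, 1.7] [-0.0, 0.1, 1.7] [-0.0, 0.0, 1.7] [-0.0, 0.0, 1.7] [-0.0, 0.0, 1.7] 
corr rot [-0.02  0.05 -0.  ]
```

Emit:
jog_arm(deltas=[[0.0001,0.0001,0.0016,0,0,0],[0,0.0002,0.0016,0,0,0],[0,0.0002,0.0016,0,0,0],[0,0.0002,0.0016,0,0,0],[0,0.0002,0.0016,0,0,0],[0,0.0002,0.0016,0,0,0],[0,0.0002,0.0016,0,0,0],[0,0.0002,0.0016,0,0,0],[0,0.0001,0.0016,0,0,0],[0,0.0001,0.0016,0,0,0],[0,0.0001,0.0016,0,0,0],[0,0.0001,0.0016,0,0,0],[0,0.0001,0.0016,0,0,0],[0,0.0001,0.0016,0,0,0],[0,0.0001,0.0016,0,0,0],[0,0.0001,0.0016,0,0,0]])

```text
time: 29.57
tcp_pos: [0.546, -0.085, 0.0813]
eef_rot: [0.0, 0.986, 0.168, -0.001]
ft_force: [-0.3, 0.6, -2.2]
opening: 0.224
```

```bash
python3 arc.py 10 1 225
```

```text
t 29.57 op 0.224 [ 0.546  -0.085   0.0813] F [-0.3  0.6 -2.2] T [0.19 0.1  0.06]
ang 88.1 rad 225.3 lat -0.1 | Ftan 0.0 Frad -0.7 Flat 0.2
tilt [-0.001 -0.    -1.   ] yaw 19.3
[-0.1, -0.3, 1.0] [-0.0, 0.0, 1.0] [-0.0, 0.0, 1.0] [-0.0, 0.0, 1.0] [-0.0, 0.0, 1.0] [-0.0, 0.0, 1.0] [0.0, 0.0, 1.0] [0.0, -0.0, 1.0] [0.0, -0.0, 1.0] [0.0, -0.0, 1.0] 
corr rot [-0.01  0.06 -0.01]
```

Emit:
jog_arm(deltas=[[0,0,0.001,0,0,0],[0,0,0.001,0,0,0],[0,0,0.001,0,0,0],[0,0,0.001,0,0,0],[0,0,0.001,0,0,0],[0,0,0.001,0,0,0]])

```text
time: 30.07
tcp_pos: [0.546, -0.085, 0.0745]
eef_rot: [0.0, 0.986, 0.168, -0.001]
ft_force: [-0.4, 0.3, -1.7]
opening: 0.221
```

```bash
python3 arc.py 1 1 225
```

```text
t 30.07 op 0.221 [ 0.546  -0.085   0.0745] F [-0.4  0.3 -1.7] T [0.18 0.04 0.07]
ang 89.8 rad 225.2 lat -0.2 | Ftan -0.4 Frad -0.4 Flat 0.4
tilt [-0.001 -0.    -1.   ] yaw 19.3
[-0.1, -0.2, 1.0] 
corr rot [-0.01  0.06 -0.  ]
```

Emit:
jog_arm(deltas=[[0,0,0.0008,0,0,0],[0,0,0.0008,0,0,0]])

```text
time: 30.23
tcp_pos: [0.5461, -0.085, 0.0727]
eef_rot: [0.0, 0.986, 0.168, -0.001]
ft_force: [-0.4, 0.5, -1.2]
opening: 0.22
```

```bash
python3 arc.py 1 1 225
```

```text
t 30.23 op 0.22 [ 0.5461 -0.085   0.0727] F [-0.4  0.5 -1.2] T [ 0.22  0.08 -0.  ]
ang 90.3 rad 225.2 lat -0.2 | Ftan -0.9 Frad -0.6 Flat 0.3
tilt [-0.001 -0.    -1.   ] yaw 19.3
[-0.1, -0.2, 1.0] 
corr rot [-0.01  0.06 -0.  ]
```

Emit:
jog_arm(deltas=[[0,0,0.0007,0,0,0],[0,0,0.0005,0,0,0]])

```text
time: 30.4
tcp_pos: [0.5461, -0.085, 0.0714]
eef_rot: [0.0, 0.986, 0.168, -0.001]
ft_force: [0.2, 0.5, -0.1]
opening: 0.228
```

```bash
python3 arc.py 1 1 225;  python3 - <<'E'
from h import *
s=r.snapshot("scene"); save(s,"R3.png",[320,160,160,160],4)
E
```

```text
t 30.4 op 0.228 [ 0.5461 -0.085   0.0714] F [ 0.2  0.5 -0.1] T [ 0.31  0.11 -0.02]
ang 90.6 rad 225.2 lat -0.2 | Ftan -1.9 Frad -0.5 Flat -0.3
tilt [-0.001 -0.    -1.   ] yaw 19.3
[-0.1, -0.2, 1.0] 
corr rot [-0.    0.06 -0.  ]
```

View pics/R3.png

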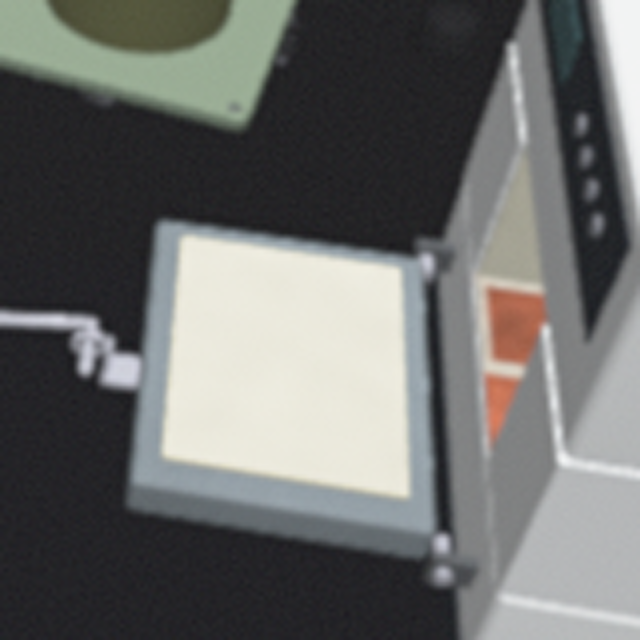

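Emit:
jog_arm(deltas=[[0,0,0.0006,0,0,0],[0,0,0.0004,0,0,0]])

```text
time: 30.62
tcp_pos: [0.5461, -0.085, 0.0703]
eef_rot: [0.0, 0.986, 0.168, -0.0]
ft_force: [-0.7, -0.2, 0.5]
opening: 0.225
```

```bash
python3 arc.py 1 1 225
```

```text
t 30.62 op 0.225 [ 0.5461 -0.085   0.0703] F [-0.7 -0.2  0.5] T [0.5  0.25 0.02]
ang 90.9 rad 225.2 lat -0.2 | Ftan -2.6 Frad 0.0 Flat 0.7
tilt [-0.001 -0.    -1.   ] yaw 19.3
[-0.2, -0.2, 1.0] 
corr rot [-0.01  0.05 -0.01]
```

Emit:
jog_arm(deltas=[[0,0,0.0005,0,0,0],[0,0,0.0003,0,0,0]])

```text
time: 30.78
tcp_pos: [0.5461, -0.085, 0.0697]
eef_rot: [-0.0, 0.986, 0.168, -0.0]
ft_force: [-1.1, 0.2, 1.9]
opening: 0.222
```

```bash
python3 arc.py 1 1 225
```

```text
t 30.78 op 0.222 [ 0.5461 -0.085   0.0697] F [-1.1  0.2  1.9] T [0.71 0.26 0.09]
ang 91.1 rad 225.2 lat -0.3 | Ftan -4.0 Frad -0.5 Flat 1.1
tilt [-0.001 -0.    -1.   ] yaw 19.3
[-0.3, -0.3, 1.0] 
corr rot [-0.01  0.04 -0.01]
```

Emit:
jog_arm(deltas=[[0,0,0.0006,0,0,0],[0,0,0.0004,0,0,0]])

```text
time: 30.95
tcp_pos: [0.5461, -0.0849, 0.0687]
eef_rot: [-0.0, 0.986, 0.168, -0.0]
ft_force: [-0.7, 0.5, 1.9]
opening: 0.229
```

```bash
python3 arc.py 1 1 225
python3 - <<'E'
from h import *
import pickle
s=r.snapshot("scene"); save(s,"R4.png",[325,200,125,105],6); pickle.dump(s,open("R4.pkl","wb"))
d=r.snapshot("side"); save(d,"R4d.png",[220,140,200,160],4)
# predict flap corners at angles
fx,fy=F(); E=np.array([.4602,.3193,.3216]); H=E.copy();H[2]=.095
for a in (86,88,90):
    t=np.radians(a); u=-fx*np.sin(t)+np.array([0,0,np.cos(t)]); n=-fx*np.cos(t)-np.array([0,0,np.sin(t)])
    # inner face at -n*18 
    P=[H+u*.19-n*.018+fy*y for y in (.12,-.12)]+[H+u*.005-n*.018+fy*y for y in (.12,-.12)]+[H+u*.19+n*.018-fy*.12, H+u*.2266]
    print(a,((proj(s,np.array(P))+.5-[325,200])*6).round(0).tolist())
E
```

```text
t 30.95 op 0.229 [ 0.5461 -0.0849  0.0687] F [-0.7  0.5  1.9] T [0.64 0.3  0.18]
ang 91.3 rad 225.2 lat -0.2 | Ftan -4.0 Frad -0.7 Flat 0.6
tilt [-0.001  0.    -1.   ] yaw 19.3
[-0.2, -0.2, 1.0] 
corr rot [-0.02  0.04 -0.  ]
86 [[216.0, 57.0], [175.0, 452.0], [611.0, 137.0], [632.0, 551.0], [158.0, 506.0], [107.0, 250.0]]
88 [[212.0, 67.0], [171.0, 462.0], [609.0, 137.0], [631.0, 551.0], [157.0, 516.0], [104.0, 262.0]]
90 [[209.0, 77.0], [167.0, 472.0], [608.0, 137.0], [629.0, 551.0], [156.0, 525.0], [102.0, 274.0]]
```

View pics/R4.png

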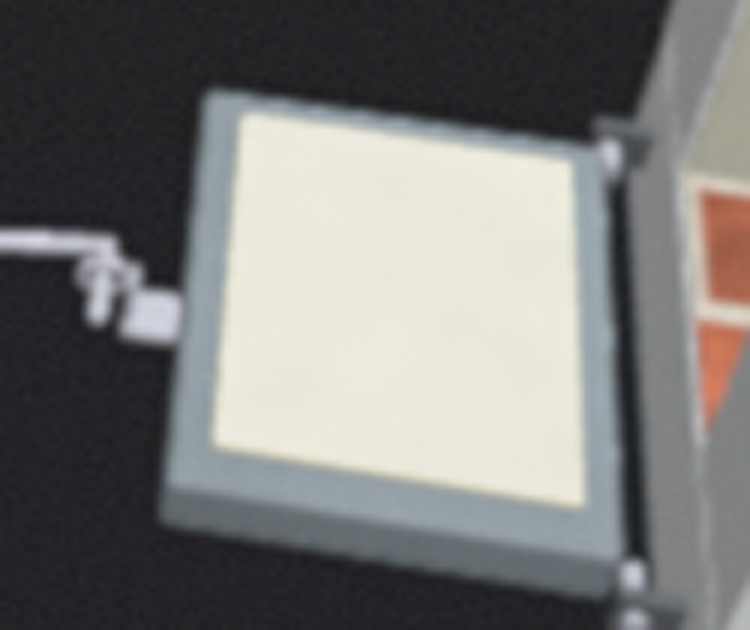

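View pics/R4d.png

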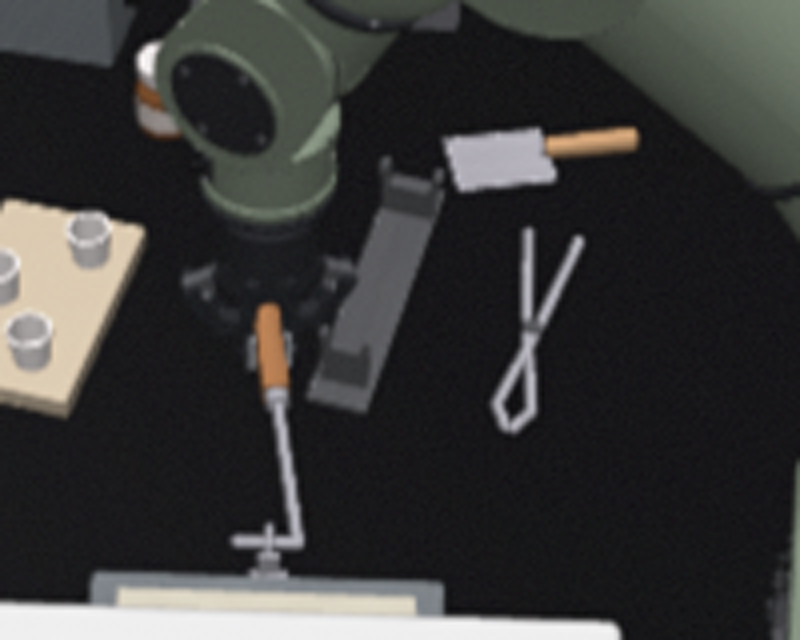

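Emit:
jog_arm(deltas=[[0,0,-0.0015,0,0,0],[0,0,-0.0015,0,0,0],[0,0,0,0,0,0]])

```text
time: 31.3
tcp_pos: [0.5462, -0.0852, 0.0718]
eef_rot: [0.0, 0.986, 0.167, -0.0]
ft_force: [-0.5, -0.6, -2.3]
opening: 0.224
```

```bash
python3 arc.py 1 1 225
python3 - <<'E'
from h import *
s=r.snapshot("wrist"); save(s,"R5w.png")
E
```

```text
t 31.3 op 0.224 [ 0.5462 -0.0852  0.0718] F [-0.5 -0.6 -2.3] T [-0.04 -0.02 -0.04]
ang 90.5 rad 225.4 lat -0.3 | Ftan 0.2 Frad 0.5 Flat 0.6
tilt [-0.001 -0.    -1.   ] yaw 19.3
[-0.2, -0.4, 1.0] 
corr rot [ 0.01  0.05 -0.02]
```

View pics/R5w.png

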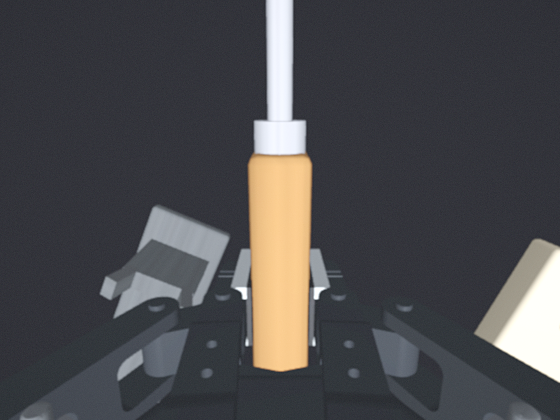

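Emit:
jog_arm(deltas=[[-0.002,-0.0003,-0.0006,0,0,0],[-0.003,-0.0004,0,0,0,0],[-0.003,-0.0004,0,0,0,0],[-0.003,-0.0004,0,0,0,0],[0,0,0,0,0,0]])

```text
time: 31.77
tcp_pos: [0.534, -0.0879, 0.0722]
eef_rot: [0.0, 0.986, 0.167, -0.0]
ft_force: [-0.0, 0.2, -2.8]
opening: 0.223
```

```bash
python3 arc.py 1 1 225
```

```text
t 31.77 op 0.223 [ 0.534  -0.0879  0.0722] F [-0.   0.2 -2.8] T [-0.05 -0.04  0.06]
ang 90.5 rad 225.7 lat 12.1 | Ftan 0.7 Frad -0.2 Flat -0.0
tilt [-0.001 -0.001 -1.   ] yaw 19.3
[12.1, 1.0, 1.0] 
corr rot [ 0.04  0.05 -0.03]
```

Emit:
jog_arm(deltas=[[-0.003,-0.0004,0,0,0,0],[-0.003,-0.0004,0,0,0,0],[-0.003,-0.0004,0,0,0,0],[-0.003,-0.0004,0,0,0,0],[0,0,0,0,0,0]])

```text
time: 32.18
tcp_pos: [0.5207, -0.0907, 0.0723]
eef_rot: [0.0, 0.986, 0.167, -0.0]
ft_force: [-0.5, 0.0, -1.7]
opening: 0.227
```

```bash
python3 arc.py 1 1 225
```

```text
t 32.18 op 0.227 [ 0.5207 -0.0907  0.0723] F [-0.5  0.  -1.7] T [-0.02 -0.02 -0.01]
ang 90.5 rad 225.9 lat 25.7 | Ftan -0.4 Frad -0.1 Flat 0.5
tilt [-0.001 -0.001 -1.   ] yaw 19.3
[25.6, 2.7, 1.0] 
corr rot [ 0.04  0.06 -0.04]
```

Emit:
jog_arm(deltas=[[-0.003,-0.0004,0,0,0,0],[-0.003,-0.0004,0,0,0,0],[-0.003,-0.0004,0,0,0,0],[-0.002,-0.0003,0,0,0,0],[0,0,0,0,0,0]])

```text
time: 32.6
tcp_pos: [0.5087, -0.0932, 0.0723]
eef_rot: [0.0, 0.986, 0.167, -0.0]
ft_force: [-0.5, -0.1, -2.7]
opening: 0.224
```

```bash
python3 arc.py 1 1 225
python3 - <<'E'
from h import *
s=r.snapshot("scene"); save(s,"R6.png",[325,200,125,105],6)
E
```

```text
t 32.6 op 0.224 [ 0.5087 -0.0932  0.0723] F [-0.5 -0.1 -2.7] T [-0.11 -0.08  0.01]
ang 90.4 rad 226.0 lat 38.0 | Ftan 0.6 Frad 0.0 Flat 0.5
tilt [-0.001 -0.001 -1.   ] yaw 19.3
[37.7, 4.3, 1.0] 
corr rot [ 0.04  0.05 -0.05]
```

View pics/R6.png

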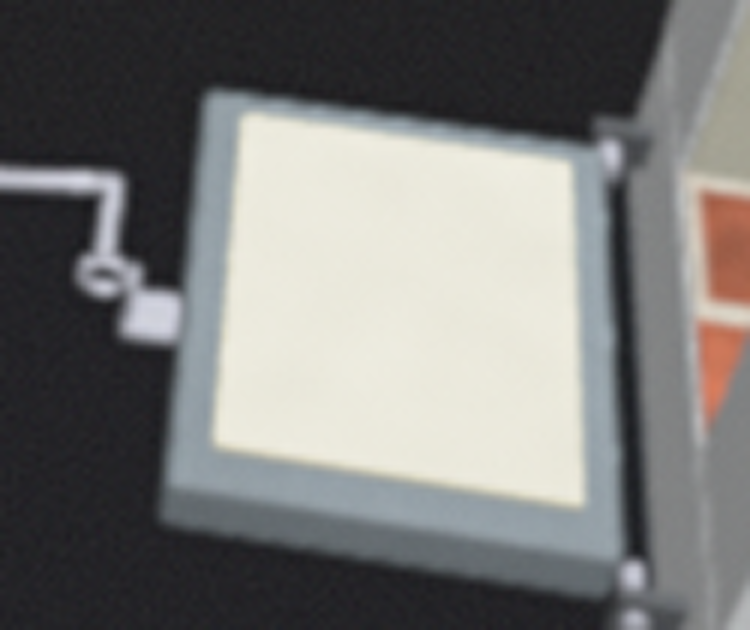

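Emit:
jog_arm(deltas=[[-0.004,-0.0005,0,0,0,0],[-0.004,-0.0005,0,0,0,0],[-0.002,0,-0.006,0,0,0],[0,0,-0.012,0,0,0],[0,0,-0.016,0,0,0],[0,0,-0.016,0,0,0],[0,0,-0.016,0,0,0],[0,0,-0.016,0,0,0],[0,0,-0.01,0,0,0],[0,0,0,0,0,0]])

```text
time: 33.48
tcp_pos: [0.4961, -0.0963, 0.1707]
eef_rot: [0.0, 0.986, 0.167, -0.001]
ft_force: [0.6, 0.9, -2.1]
opening: 0.225
```

Run:
```python
from h import *
import pickle
o=st(); w=r.snapshot("wrist"); save(w,"U1.png"); s=r.snapshot("side"); save(s,"U1d.png",[270,180,100,110],6)
s0=r.snapshot("scene"); save(s0,"U1s.png",[300,150,100,90],6)
pickle.dump((w,o,s,s0),open("U1.pkl","wb"))
for n,h in [("tip",(.184,-.042,0)),("bend",(.19,0,0)),("fer",(.065,0,0))]:
    print(n,(proj(s0,hookw(o,h))+.5-[300,150])*6,(proj(s,hookw(o,h))+.5-[270,180])*6)
# rod widths in wrist images
for f in ("wE.pkl","P1.pkl","U1.pkl"):
    d=pickle.load(open(f,"rb")); im=d[0]["pixels"].astype(int).sum(2)
    for row in (2,60):
        g=im[row:row+6].mean(0)[230:330]; th=(g.max()+g.min())/2; i=np.nonzero(g>480)[0]; print(f,row,230+i.min(),230+i.max(),g.max())
plan([0.4827,-0.2676,0.13],tgt(-3.67),12)
```

```text
t 33.48 op 0.225 [ 0.4961 -0.0963  0.1707] F [ 0.6  0.9 -2.1] T [-0.03 -0.04  0.03]
tip [[284.52820096 373.63699563]] [[166.85819577 450.16901801]]
bend [[293.47108508 308.96609669]] [[263.34995964 453.13458235]]
fer [[ 11.29692677 293.30399293]] [[225.53507747 239.40890077]]
wE.pkl 2 230 324 745.3333333333334
wE.pkl 60 230 329 749.8333333333334
P1.pkl 2 267 291 711.6666666666666
P1.pkl 60 267 291 718.0
U1.pkl 2 268 291 650.3333333333334
U1.pkl 60 268 291 656.3333333333334
[[-0.0057, 0.0132, 0.0032, -0.0, 0.02, 1.91], [-0.0053, 0.0133, 0.0032, -0.0, 0.02, 1.91], [-0.0048, 0.0135, 0.0032, -0.0, 0.02, 1.91], [-0.0044, 0.0137, 0.0032, -0.0, 0.02, 1.91], [-0.0039, 0.0138, 0.0032, -0.0, 0.02, 1.91], [-0.0034, 0.0139, 0.0032, -0.0, 0.02, 1.91], [-0.003, 0.014, 0.0032, -0.0, 0.02, 1.91], [-0.0025, 0.0141, 0.0032, -0.0, 0.02, 1.91], [-0.002, 0.0142, 0.0032, -0.0, 0.02, 1.91], [-0.0016, 0.0143, 0.0032, -0.0, 0.02, 1.91], [-0.0011, 0.0143, 0.0032, -0.0, 0.02, 1.91], [-0.0006, 0.0143, 0.0032, -0.0, 0.02, 1.91]]
```

View pics/U1.png

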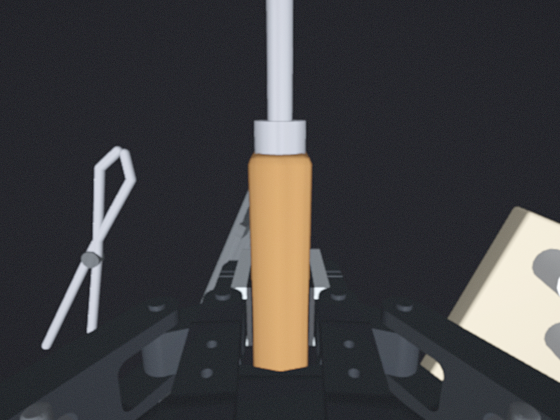

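View pics/U1s.png

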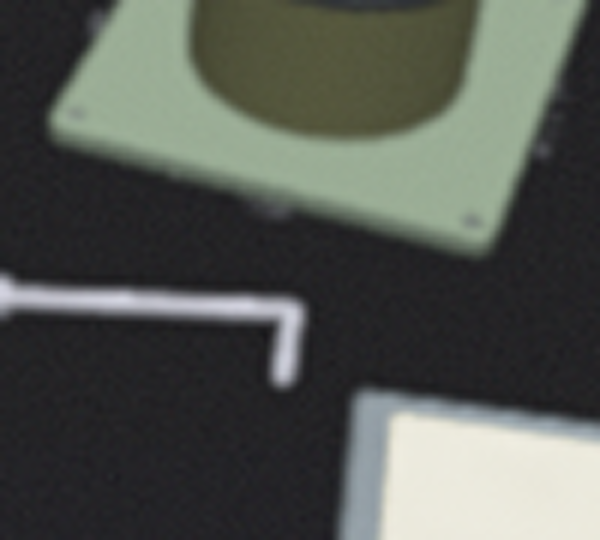

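Emit:
jog_arm(deltas=[[-0.004,0.009,0.002,0,0,1.3],[-0.005,0.013,0.003,0,0,1.9],[-0.005,0.0135,0.003,0,0,1.9],[-0.0045,0.0135,0.003,0,0,1.9],[-0.004,0.014,0.003,0,0,1.9],[-0.0035,0.014,0.003,0,0,1.9],[-0.003,0.014,0.003,0,0,1.9],[-0.0025,0.014,0.003,0,0,1.9],[-0.002,0.014,0.003,0,0,1.9],[-0.0015,0.014,0.003,0,0,1.9],[-0.001,0.014,0.003,0,0,1.9],[-0.001,0.01,0.003,0,0,1.5],[0,0.006,0.002,0,0,0.8],[0,0,0,0,0,0],[0,0,0,0,0,0]])

```text
time: 34.88
tcp_pos: [0.47, -0.2865, 0.1175]
eef_rot: [0.0, 0.998, -0.056, -0.01]
ft_force: [1.2, 0.4, -2.4]
opening: 0.227
```

Run:
```python
from h import *
o=st(); plan([0.4827,-0.2676,0.11],tgt(-3.67),2)
```

```text
t 34.88 op 0.227 [ 0.47   -0.2865  0.1175] F [ 1.2  0.4 -2.4] T [ 0.03 -0.02  0.03]
[[0.0053, -0.0101, 0.0036, 0.04, 0.59, -1.39], [0.0055, -0.01, 0.0037, 0.04, 0.59, -1.39]]
```

Emit:
jog_arm(deltas=[[0.0025,-0.005,0.001,0,0.3,-0.7],[0.0025,-0.005,0.001,0,0.3,-0.7],[0.0025,-0.005,0.001,0,0.3,-0.7],[0.0015,-0.003,0.001,0,0.2,-0.4],[0,0,0,0,0,0],[0,0,0,0,0,0]])

```text
time: 35.38
tcp_pos: [0.4831, -0.2641, 0.1132]
eef_rot: [-0.0, 1.0, -0.029, 0.001]
ft_force: [-0.3, -0.8, -2.3]
opening: 0.228
```

Run:
```python
from h import *
o=st(); plan([0.4827,-0.2676,0.11],tgt(-3.67),1)
```

```text
t 35.38 op 0.228 [ 0.4831 -0.2641  0.1132] F [-0.3 -0.8 -2.3] T [-0.02 -0.    0.  ]
[[-0.0002, 0.0035, 0.0032, -0.02, -0.09, 0.36]]
```

Emit:
jog_arm(deltas=[[-0.0001,0.0017,0.0015,0,0,0.2],[-0.0001,0.0017,0.0015,0,-0.1,0.2],[0,0,0,0,0,0],[0,0,0,0,0,0]])

```text
time: 35.72
tcp_pos: [0.4827, -0.268, 0.1101]
eef_rot: [-0.0, 0.999, -0.033, -0.0]
ft_force: [-0.7, 0.3, -1.7]
opening: 0.226
```

Run:
```python
from h import *
o=st(); plan([0.4827,-0.2676,0.06],tgt(-3.67),5)
s=r.snapshot("side"); save(s,"V1.png",[280,160,70,90],6)
```

```text
t 35.72 op 0.226 [ 0.4827 -0.268   0.1101] F [-0.7  0.3 -1.7] T [-0.02  0.02 -0.01]
[[0.0, -0.0001, 0.01, -0.0, 0.0, -0.02], [0.0, -0.0001, 0.01, -0.0, 0.0, -0.02], [0.0, -0.0001, 0.01, -0.0, 0.0, -0.02], [0.0, -0.0001, 0.01, -0.0, 0.0, -0.02], [0.0, -0.0001, 0.01, -0.0, 0.0, -0.02]]
```

View pics/V1.png

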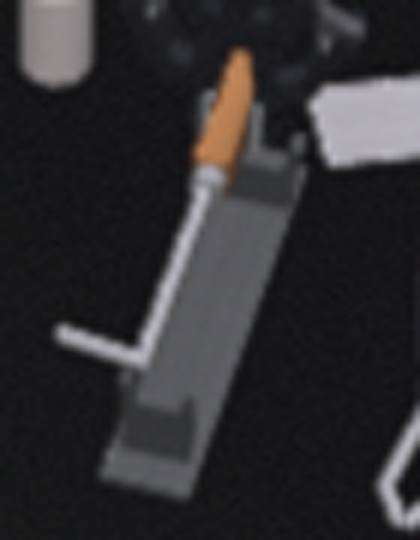

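Emit:
jog_arm(deltas=[[0,0,0.008,0,0,0],[0,0,0.01,0,0,0],[0,0,0.01,0,0,0],[0,0,0.01,0,0,0],[0,0,0.007,0,0,0],[0,0,0,0,0,0],[0,0,0,0,0,0]])

```text
time: 36.35
tcp_pos: [0.4818, -0.2679, 0.0588]
eef_rot: [-0.0, 0.999, -0.033, -0.001]
ft_force: [0.8, -0.5, -2.0]
opening: 0.229
```

Run:
```python
from h import *
o=st(); plan([0.4827,-0.2676,0.0319],tgt(-3.67),5)
```

```text
t 36.35 op 0.229 [ 0.4818 -0.2679  0.0588] F [ 0.8 -0.5 -2. ] T [-0.04  0.02 -0.  ]
[[0.0002, -0.0001, 0.0054, -0.01, 0.02, -0.03], [0.0002, -0.0001, 0.0054, -0.01, 0.02, -0.03], [0.0002, -0.0001, 0.0054, -0.01, 0.02, -0.03], [0.0002, -0.0001, 0.0054, -0.01, 0.02, -0.03], [0.0002, -0.0001, 0.0054, -0.01, 0.02, -0.03]]
```

Emit:
jog_arm(deltas=[[0.0003,0,0.004,0,0,0],[0.0003,0,0.004,0,0,0],[0.0003,0,0.004,0,0,0],[0,0,0.004,0,0,0],[0,0,0.003,0,0,0],[0,0,0.002,0,0,0],[0,0,0,0,0,0]])

```text
time: 36.93
tcp_pos: [0.4833, -0.2682, 0.0362]
eef_rot: [-0.0, 0.999, -0.033, -0.0]
ft_force: [0.3, 0.6, -2.4]
opening: 0.224
```

Run:
```python
from h import *
o=st(); plan([0.4827,-0.2676,0.0319],tgt(-3.67),1)
```

```text
t 36.93 op 0.224 [ 0.4833 -0.2682  0.0362] F [ 0.3  0.6 -2.4] T [-0.1  -0.03 -0.03]
[[-0.0006, -0.0006, 0.0043, -0.01, 0.05, -0.12]]
```

Emit:
jog_arm(deltas=[[-0.0003,-0.0003,0.0015,0,0,0],[-0.0003,-0.0003,0.0014,0,0,0],[0,0,0.0008,0,0,0],[0,0,0,0,0,0]])

```text
time: 37.27
tcp_pos: [0.4827, -0.2676, 0.0324]
eef_rot: [0.0, 0.999, -0.033, -0.0]
ft_force: [-0.2, 0.6, -3.0]
opening: 0.224
```

Run:
```python
from h import *
o=st(); plan([0.4827,-0.2676,0.0319],tgt(-3.67),1)
```

```text
t 37.27 op 0.224 [ 0.4827 -0.2676  0.0324] F [-0.2  0.6 -3. ] T [-0.05 -0.01 -0.  ]
[[-0.0, 0.0, 0.0005, 0.0, 0.03, -0.12]]
```

Emit:
jog_arm(deltas=[[0,0,0.0005,0,0,0],[0,0,0.0002,0,0,0]])

```text
time: 37.43
tcp_pos: [0.4828, -0.2675, 0.0319]
eef_rot: [0.0, 0.999, -0.033, -0.0]
ft_force: [-0.8, 0.2, 2.8]
opening: 0.224
```

Run:
```python
from h import *
o=st()
```

```text
t 37.43 op 0.224 [ 0.4828 -0.2675  0.0319] F [-0.8  0.2  2.8] T [-0.07  0.39 -0.09]
```

Emit:
jog_arm(deltas=[[0,0,0.0004,0,0,0],[0,0,0,0,0,0]])

```text
time: 37.6
tcp_pos: [0.4829, -0.2676, 0.032]
eef_rot: [0.0, 0.999, -0.033, 0.0]
ft_force: [-1.4, 1.2, 2.3]
opening: 0.223
```

Run:
```python
from h import *
o=st()
s=r.snapshot("side"); save(s,"V2.png",[280,160,70,90],6)
```

```text
t 37.6 op 0.223 [ 0.4829 -0.2676  0.032 ] F [-1.4  1.2  2.3] T [-0.12  0.32 -0.08]
```

View pics/V2.png

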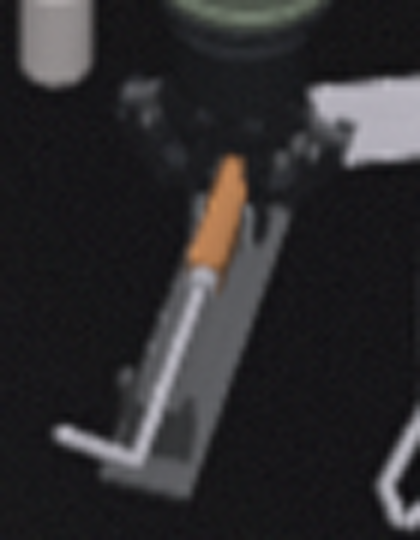

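Emit:
jog_arm(deltas=[[0,0,0,0,0,0],[0,0,0,0,0,0],[0,0,0,0,0,0],[0,0,0,0,0,0],[0,0,0,0,0,0],[0,0,0,0,0,0]], claw=0.6)

```text
time: 38.15
tcp_pos: [0.4833, -0.2678, 0.0321]
eef_rot: [0.0, 0.999, -0.033, 0.0]
ft_force: [0.8, 1.1, 0.1]
opening: 0.602
```

Run:
```python
from h import *
o=st(); s=r.snapshot("wrist"); save(s,"V3.png")
```

```text
t 38.15 op 0.602 [ 0.4833 -0.2678  0.0321] F [0.8 1.1 0.1] T [ 0.01 -0.01  0.01]
```

View pics/V3.png

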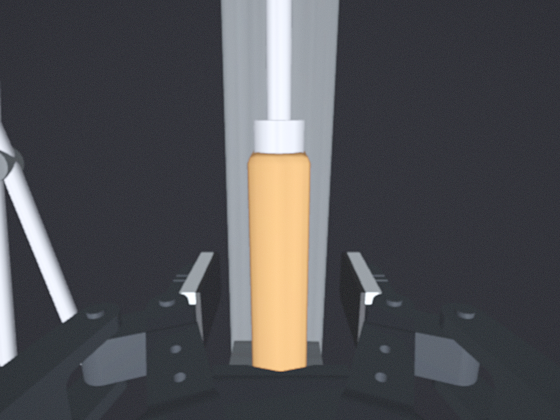

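Hook released in the rest, handle centred between the open jaws. Retreat straight up and look.

Emit:
jog_arm(deltas=[[0,0,-0.008,0,0,0],[0,0,-0.014,0,0,0],[0,0,-0.02,0,0,0],[0,0,-0.025,0,0,0],[0,0,-0.025,0,0,0],[0,-0.008,-0.03,0,0,0],[0,-0.01,-0.03,0,0,0],[0,-0.012,-0.025,0,0,0],[0,-0.012,-0.015,0,0,0],[0,-0.008,-0.005,0,0,0],[0,0,0,0,0,0],[0,0,0,0,0,0]])

```text
time: 39.2
tcp_pos: [0.4846, -0.2161, 0.2434]
eef_rot: [0.0, 0.999, -0.034, 0.001]
ft_force: [-0.2, -0.0, -0.9]
opening: 0.598
```

Run:
```python
from h import *
import pickle
o=st(); s=r.snapshot("wrist"); save(s,"Z.png"); pickle.dump((s,o),open("Z.pkl","wb"));save(s,"Z1.png",[230,0,110,110],6);save(s,"Z2.png",[220,170,80,180],3)
c=r.snapshot("scene"); save(c,"Zs.png")
```

```text
t 39.2 op 0.598 [ 0.4846 -0.2161  0.2434] F [-0.2 -0.  -0.9] T [-0.02 -0.04 -0.  ]
```

View pics/Z.png

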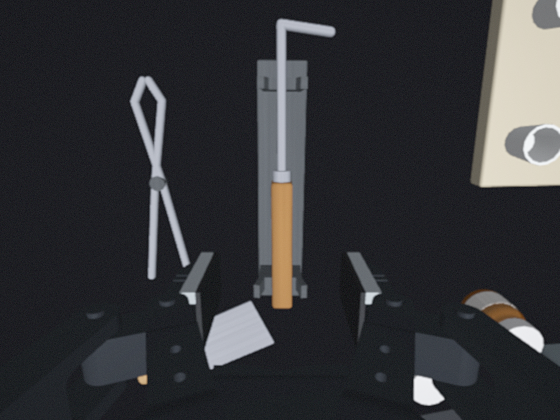

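View pics/Zs.png

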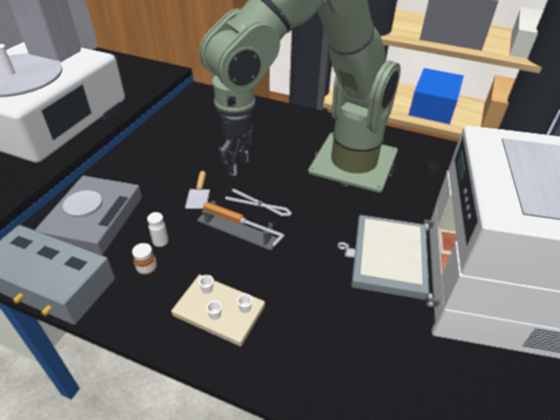

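View pics/Z1.png

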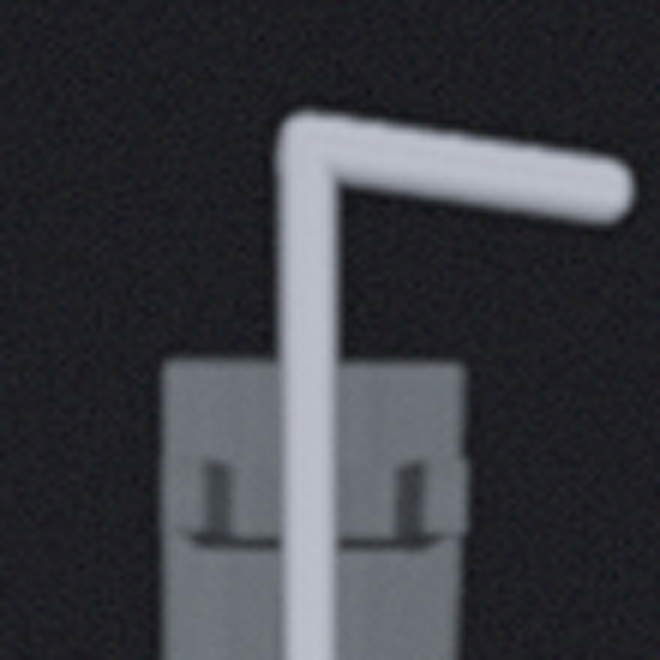

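View pics/Z2.png

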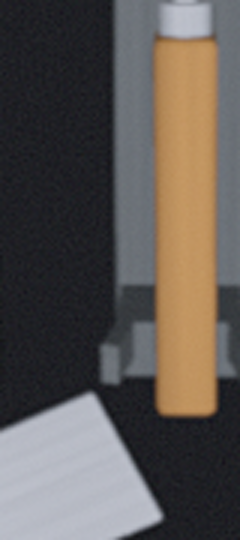

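Run:
```python
from hook import *
import pickle
s,o=pickle.load(open("Z.pkl","rb"))
pts=[(.19,0,0),(.184,-.042,0),(.055,0,.013),(-.075,0,.013)]
px=[(230+308.5/6-.5,142.5/6-.5),(230+605/6-.5,190/6-.5),(220+187/3-.5,170+38/3-.5),(220+187/3-.5,170+415/3-.5)]
x,f=fit(s,o,pts,px,[.481,-.267,1.51,.053]); print(x,np.degrees(x[2]));print(f.round(2))
c=r.snapshot("scene"); import pickle; S=pickle.load(open("S.pkl","rb"))["scene"]["pixels"]
d=cv2.absdiff(c["pixels"],S).sum(2)[150:350,120:320]; im=(np.clip(d*2,0,255)).astype(np.uint8); cv2.imwrite("pics/diff.png",cv2.resize(im,None,fx=3,fy=3))
```

```text
[ 0.48430803 -0.2681967   1.50576999  0.05242843] 86.27426542865004
[[ 0.27  0.19]
 [-0.15 -0.17]
 [-0.2  -0.13]
 [ 0.08  0.12]]
```

View pics/diff.png

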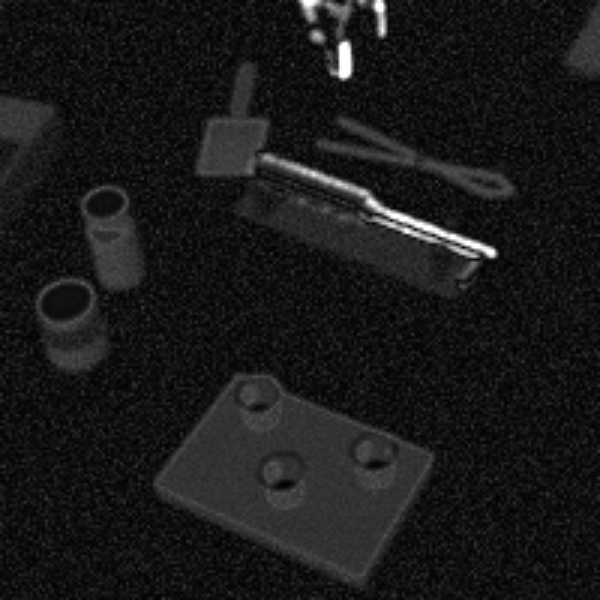

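Run:
```python
from h import *
import pickle
c=r.snapshot("scene"); R4=pickle.load(open("R4.pkl","rb"))["pixels"]
d=cv2.absdiff(c["pixels"],R4).sum(2)[200:305,355:450]; print("flap diff",d.mean(),d.max())
print(r.close_job())
```

```text
flap diff 3.0038095238095237 24
the job is handed in; nothing more can be done
None
```

The flap is fully open on its stop, the hook is back in its rest, and the job was handed in at about 39 s of the 72 s allowed. No verdict came back.

- **Hooking:** The hook's point went through the eye with no contact force showing above the sensor noise of about 1 N.
- **Drawing down:** I drew the flap down along its arc over about 17 s. The readings taken between moves stayed at about 4.5 N or less at the eye, against the 15 N limit. They are spot readings, so a short peak between them would not show.
- **Flap on its stop:** At about 90° the pull rose from near 0 to 4 N, which I took as the stop. The flap's corners in the scene picture matched the 90° prediction after one uniform shift of about 2 pixels. The picture did not change at all after unhooking.
- **Hook in its rest:** My fit puts it about 2 mm sideways and 0.1° in turn from where it first lay. It was seated at the height it had before and released only there.
- **Bystanders:** Comparing the scene before and after showed no movement of the crucibles, slab, jars, tongs or spatula.
- **Disagreement:** The side camera put the hook about 1.3 pixels off the wrist and scene estimates, so I went by the other two for the hooking.

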